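# Latch the flour box airtight

## Task

Shut the flour box airtight: lower its lid, swing the wire loop up and in over the keeper on the lid's front, then press the latch lever down over centre until it lies flat and its spring catch clicks. Press no harder than it takes, since the wire bends and the thin sheet dents easily, and leave the other things on the counter alone.

Things in the scene. Friction and masses are not known exactly. Their poses are not given: they have to be found in the camera images.
- box: Pale blue steel flour box, heavy, does not shift. Origin: centre of its underside. 160 mm deep along its x, 200 mm wide along its y, rim at z 118 mm. Own -x is the latch side (wall at x -80); the lid is hinged along the +x side. Lid shut: top 138 mm high, front skirt (face at x -84) from 135 down to 108 mm. The sheet is thin: pushed anywhere with over 24 N, lid and latch included, it dents.
- box_hinge (a point): Middle of the lid's hinge line, at box x +83, y 0, z 118 mm; the line runs along the box's y.
- lid_edge (a point): Middle of the lid's front top edge, on its flat top face (167 mm from the hinge line along the lid, 20 mm above it). Lid laid shut: 138 mm above the counter; latched, the silicone seal is squeezed and it sits 1.2 to 4 mm lower.
- keeper: Upturned steel J, 26 mm wide, on the middle of the lid's front skirt; takes the loop's bar. Origin: on the skirt's face at the height of the seated bar's centre (122 mm, up to 1 mm more or less: slotted holes). Its trough, open upward, spans 0 to 6.5 mm out from the skirt, floor 2 mm below the origin; its lip spans 6.5 to 9 mm out, top 3 mm above the origin.
- lid (a joint): Lid hinge, rad: 0 = laid shut on its seal, grows as the lid opens. Stiff hinge: the lid stays where it is left. Starts 0.35 to 0.75.
- lever (a joint): Latch lever, rad: 0 = flat, straight down; 1.57 = straight out; starts 1.72 to 2.05; friction holds it. Plate 26 mm wide, 3 thick, 47 long. Pivot along box y at box x -99 (3.5 mm more or less: bent bracket), y 0, z 87 mm. From about 1.1 on it draws the loop tight (to 9 N), centre at about 0.3; from 0.12 on a brass spring catch below its end resists, then clicks (11 to 18 N, 35 mm from pivot).
- loop (a joint): Wire loop on the lever, rad. U of 4 mm wire, 38 mm between side wires; bar centre 47.2 mm from its pin, which is on the lever's middle line 14 mm from the lever's pivot. It leans outward from upright by (loop - lever); negative = towards the box. Swings freely: rests outward on its stop (2.55) or, past upright, falls in against the lid's skirt above the keeper. Over 10 N bends it.
- cups: Stack of four nested plastic measuring cups, red to blue, 77 mm across, 119 mm high. Origin: centre of its underside. Leave alone.
- grater: Four-sided steel box grater with black foot and handle, 105 x 85 mm, 196 mm high. Origin: centre of its underside. Leave alone.
- salt_pot: Glass salt pot with steel screw lid, 68 mm across, 78 mm high, stands beside the box. Origin: centre of its underside. Leave alone.
- yeast_jar: Small jar with green cap, 52 mm across, 85 mm high, stands beside the box. Origin: centre of its underside. Leave alone.
- scoop: Aluminium flour scoop with wooden handle, 170 mm long along its x, 32 mm high, lies in front of the latch side. Origin: on its underside near the back of the trough. Leave alone.
- scale: Flat white kitchen scale, 160 x 200 mm, 22 mm high. Origin: centre of its underside. Leave alone.
- bread_pan: Dark bread pan with wire bail, 130 x 170 mm, 138 mm high. Origin: centre of its underside. Leave alone.

How it is judged:
By the outcome, as a careful person would: the job done as asked, in the order asked, and still so for the second after the job is handed in, with the robot touching nothing.
It also fails if it takes over 70 s, if anything falls off the work surface, if the arm or the gripper's body presses on something with over 40 N, if the wrist force passes 120 N, or if a joint passes its speed limit or range.

## Robot

A 7-joint arm with a two-finger parallel gripper is mounted at the origin on the work surface. World frame = base frame: x ahead of the robot, y to its left, z up, the work surface at z = 0. Lengths are in m, angles in rad, forces in N, time in s.
With the tool pointing down it reaches from about 0.425 to 0.925 m from the base axis. Payload 6.8 kg.
Tool frame: the origin (TCP) lies where the fingers leave the gripper's body, on its centre line; the fingertips stand 73 mm ahead of it and the grasp point (between the pads) lies 54 mm ahead of it; z points along the fingers, y is the direction in which the jaws open and shut (so a half turn about z gives the same grasp; the last joint's range is limited). The gripper opens to 85 mm and grips with 20 to 120 N. Pads are 22 mm wide; open, the fingers measure 114 mm over their backs; the gripper's body (76 mm by 85 mm) begins 54 mm behind the grasp point. The pads swing forward as they close: fully open they stand 13 mm farther back than shut.
Start: joints at [1.063, 0.477, 0.022, 1.555, -0.011, 1.109, -0.083], TCP at [0.263, -0.622, 0.304] pointing down, gripper open.
Joint ranges: [-2.96, 2.96], [-0.34, 2.1], [-1.41, 1.46], [0.24, 2.44], [-1.37, 4.51], [0.17, 1.92], [-2.96, 2.96]. Speed limits (rad/s): [2.39, 2.39, 3.14, 3.14, 3.14, 3.14, 3.14].

## Interface

Orientations are given as a rotation vector (axis times angle).
In Python, from bench import r gives the robot as it stands.
- The arm moves only by the shell command python3 -m handwheel 'ROWS' [FORCE]. ROWS is JSON, a list that holds one entry, the list of rows, each a list of 7 numbers: the shift along the world's x, y, z in m, then the turn, a rotation vector about the world's x, y, z in rad, then the finger opening in m, from 0 to 0.0854. A call has 1 to 10 rows; each row shifts and turns the commanded pose from where the row before left it; what a row does not reach is not made up. A row lasts 1/12 s, in which the tool goes at most 41.7 mm and 7.16 degrees, less where a joint would pass 70% of its speed; a pose out of reach is approached as far as the arm can. A call is refused whole if a number of a shift passes 0.0417 or a number of a turn 0.125, either way. A call with a gripper value outside its range is refused whole. The fingers move at their own pace and stop on an object; FORCE is the grip in N (left out, the last holds). Time passes only in rows, so rows that do not move let the fingers close. It gives the time, the measured TCP pose, the force and the opening at its end, in the units of the state.
- r.get_obs(): the state, without advancing time (a new reading comes with each control period).
- r.grab_frame(name): name is "scene" or "side" or "wrist"; returns (picture, depth): 384x512x3 uint8, red, green, blue; 384x512 float32, m along the optical axis (not along the pixel's ray), 0 where there is no reading.
- r.get_calibration(name): a dict with "vertical_fov" (degrees; the focal length in pixels is half the picture's height over the tangent of half this angle, whatever the lens; pixels are square), "cx", "cy" (the principal point, pixels), "R" (3x3) and "t" (3): a world point X has camera coordinates R X + t; the wrist camera has in their place "T_tool_cam" (4x4, takes a point from camera to tool coordinates, whose origin is the TCP and whose axes are the flange's). Camera axes: x right, y down, z forward; pixel columns grow to the right and rows downward; lengths in m; the calibration is good to about 2 mm. The wrist camera is an equidistant fisheye: a pixel r from the principal point sees the ray r / f radians off the axis. A picture is of the moment at which its call begins: read the wrist's pose just before it. get_calibration takes no time and is no camera call.
- r.hand_in(): hands the job in, once; it reports no verdict.
Trained networks look in the newest picture that a camera, given by its name, has taken for a name from the list of things; names that differ only in an ending like _2 or _b are one class to them, and where a whole thing is asked for, a point or a joint stands for the part that bears it (a point fixed in the world has none). Each returns a list of dicts, best first, with "p" (0 to 1); they miss things now and then, are a little off and sometimes report something else, mostly with a low value. They report only what shows in the picture. A call takes as long as a camera call.
- r.masks_of(label, camera): "pixels" (384x512 bool, what is visible of it) and "at" ([column, row] in pixels, amid what is visible of it).
The state is a dict: "clock": time; "joints": joint angles; "qvel": joint speeds; "tau": joint torques, N m; "tcp_pos": TCP position; "orientation": TCP orientation; "contact_force": force on the tool from outside, world axes, zero at the start; "moment": the same for the moment, N m; "grip_width": finger opening in m.
Only numpy, scipy, OpenCV 4.12 (cv2) and the standard library are available. Lean on these libraries where they do the work, as an engineer would, in place of code of your own. Each camera call takes 0.05 s, during which the arm holds its last target.

## Working session

There is one attempt and no reset: what is moved stays moved. The work goes in short steps, Python scripts to look and compute and a shell command to move; the robot and the scene stay as the last step left them, time stands still between calls to the robot, and variables do not carry over. Pictures are saved under pics/ and viewed, and the job is handed in when it is done.

```bash
ls; mkdir -p pics
cat > h.py <<'E'
from bench import r
import numpy as np, cv2
from scipy.spatial.transform import Rotation as Rot
def grab(cam,name=None):
    o=r.get_obs(); im,d=r.grab_frame(cam)
    if name: cv2.imwrite('pics/'+name,im[:,:,::-1])
    return o,im,d
def cal(cam):
    c=r.get_calibration(cam); f=192/np.tan(np.radians(c['vertical_fov'])/2); return c,f
def world(cam,u,v,d,o=None):
    c,f=cal(cam); u=np.asarray(u,float);v=np.asarray(v,float);d=np.asarray(d,float)
    x=u-c['cx'];y=v-c['cy']
    if cam!='wrist':
        P=np.stack([x/f*d,y/f*d,d],-1); return (P-c['t'])@np.array(c['R'])
    rr=np.hypot(x,y)+1e-9; th=rr/f; P=np.stack([np.tan(th)*x/rr*d,np.tan(th)*y/rr*d,d],-1)
    T=np.array(c['T_tool_cam']); P=P@T[:3,:3].T+T[:3,3]
    return P@Rot.from_rotvec(o['orientation']).as_matrix().T+o['tcp_pos']
def pix(cam,X,o=None):
    c,f=cal(cam); X=np.asarray(X,float)
    if cam!='wrist':
        P=X@np.array(c['R']).T+c['t']; return np.stack([P[...,0]/P[...,2]*f+c['cx'],P[...,1]/P[...,2]*f+c['cy']],-1)
    P=(X-o['tcp_pos'])@Rot.from_rotvec(o['orientation']).as_matrix()
    T=np.array(c['T_tool_cam']); P=(P-T[:3,3])@T[:3,:3]
    rr=np.hypot(P[...,0],P[...,1])+1e-9; th=np.arctan2(rr,P[...,2])
    return np.stack([f*th*P[...,0]/rr+c['cx'],f*th*P[...,1]/rr+c['cy']],-1)
E
python3 - <<'E'
from h import *
for c in ['scene','side','wrist']:
    o,im,d=grab(c,c+'0.png'); k,f=cal(c); print(c,f,k)
print(o)
np.set_printoptions(precision=3,suppress=True)
E
```

```text
pics
scene 370.9198963242116 {'vertical_fov': 54.73505801628455, 'cx': 249.3321556230988, 'cy': 195.07640574383564, 'R': array([[ 0.70577668,  0.70843373,  0.00096296],
       [ 0.51413999, -0.51127556, -0.68866347],
       [-0.48738009,  0.48653771, -0.72508048]]), 't': array([-0.38633526, -0.21671295,  1.68742322])}
side 396.75692538430997 {'vertical_fov': 51.646861578254054, 'cx': 259.00935566486817, 'cy': 195.41140361481678, 'R': array([[-0.60310004, -0.79752097,  0.01518707],
       [-0.53366056,  0.38926686, -0.75078473],
       [ 0.59285474, -0.46090304, -0.66037235]]), 't': array([0.32940114, 0.37297999, 0.94800259])}
wrist 297.3186396354542 {'vertical_fov': 65.70646984690485, 'cx': 252.516125427834, 'cy': 196.76645409926886, 'T_tool_cam': array([[ 1.85760444e-03, -9.60375439e-01, -2.78703366e-01,
         6.98788309e-02],
       [ 9.99998243e-01,  1.71390176e-03,  7.59273278e-04,
         6.24737913e-04],
       [-2.51517218e-04, -2.78704287e-01,  9.60376935e-01,
        -6.97011151e-02],
       [ 0.00000000e+00,  0.00000000e+00,  0.00000000e+00,
         1.00000000e+00]])}
{'clock': 0.1, 'joints': array([ 1.06291765,  0.47776865,  0.02237203,  1.55634836, -0.01152715,
        1.10931069, -0.0831082 ]), 'qvel': array([ 0.00127218, -0.00196444, -0.00073894, -0.00266316, -0.00054438,
       -0.00223447, -0.00064376]), 'tau': array([ 4.38180883e-03, -5.97763824e+01,  1.61357414e+00, -2.81955242e+01,
        1.28389723e-02,  4.99460060e-03,  3.36534129e-05]), 'tcp_pos': array([ 0.26254554, -0.62139687,  0.30299084]), 'orientation': array([-3.07743393e+00, -6.23430008e-01,  7.08047960e-04]), 'contact_force': array([-0.91218718,  0.71779791, -0.57887316]), 'moment': array([0.01538843, 0.01018039, 0.01280684]), 'grip_width': 0.08544323017193317}
```

View pics/scene0.png

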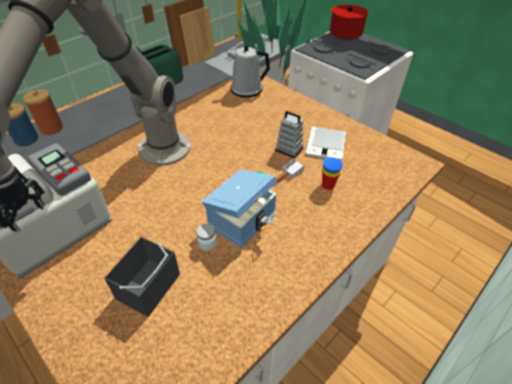

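View pics/side0.png

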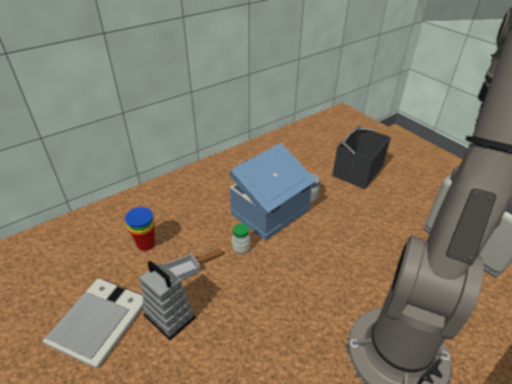

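View pics/wrist0.png

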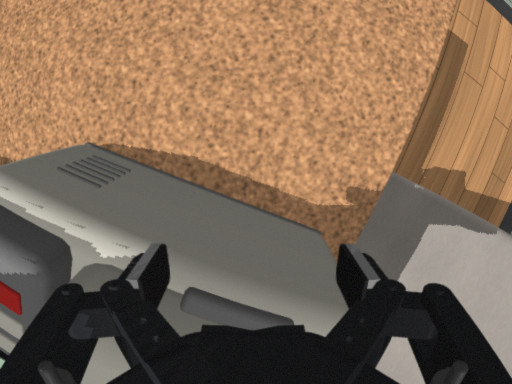

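The scene shows the box at about (240,205) with its latch side near (268,215), the salt pot at (206,237), the scoop at (290,170), the cups at (331,173), and the bread pan at (143,275). Next I'll measure them.

Run:
```python
from h import *
np.set_printoptions(precision=3,suppress=True)
for cam in ['scene','side']:
    o,im,d=grab(cam)
    vv,uu=np.mgrid[:384,:512]; W=world(cam,uu,vv,d)
    np.savez('pics/'+cam+'0.npz',im=im,d=d,W=W)
    for n in ['box','lid','lever','loop','keeper','salt_pot','yeast_jar','scoop','cups','grater','bread_pan']:
        for m in r.masks_of(n,cam)[:1]:
            M=m['pixels']&(d>0); P=W[M]
            if len(P): print(cam,n,round(m['p'],2),m['at'],M.sum(),np.median(P,0),np.percentile(P,2,0),np.percentile(P,98,0))
            if n in('box','lid'): np.save(f'pics/{cam}_{n}.npy',M)
    crop=im[130:260,180:310] if cam=='scene' else im[130:260,200:350]
    cv2.imwrite(f'pics/{cam}z.png',cv2.resize(crop[:,:,::-1],None,fx=4.5,fy=4.5,interpolation=cv2.INTER_CUBIC))
```

```text
scene box 0.86 [242.2, 207.3] 3756 [ 0.598 -0.085  0.139] [ 0.48  -0.16   0.019] [0.657 0.049 0.194]
scene lid 0.71 [238.8, 191.3] 2010 [ 0.571 -0.073  0.172] [ 0.473 -0.161  0.13 ] [0.638 0.046 0.195]
scene lever 0.46 [267.1, 220.6] 70 [ 0.679 -0.041  0.098] [ 0.64  -0.059  0.055] [0.695 0.001 0.134]
scene salt_pot 0.56 [204.9, 235.8] 462 [ 0.562 -0.221  0.066] [ 0.523 -0.245 -0.   ] [ 0.581 -0.183  0.08 ]
scene yeast_jar 0.33 [206.0, 239.2] 451 [ 0.562 -0.221  0.067] [ 0.523 -0.245  0.007] [ 0.581 -0.186  0.08 ]
scene scoop 0.62 [293.6, 168.7] 296 [0.514 0.29  0.013] [ 0.486  0.202 -0.002] [0.545 0.351 0.031]
scene cups 0.97 [330.9, 173.3] 525 [0.682 0.31  0.099] [0.64  0.293 0.005] [0.708 0.362 0.12 ]
scene grater 0.65 [290.1, 135.2] 942 [0.427 0.362 0.098] [0.376 0.344 0.008] [0.462 0.423 0.19 ]
scene bread_pan 0.75 [143.6, 276.9] 3788 [ 0.529 -0.459  0.066] [ 0.46  -0.552 -0.002] [ 0.627 -0.363  0.135]
side box 0.92 [268.7, 188.7] 5601 [ 0.519 -0.017  0.145] [ 0.462 -0.155  0.008] [0.623 0.057 0.194]
side lid 0.64 [274.3, 179.0] 3493 [ 0.537 -0.036  0.165] [ 0.461 -0.156  0.078] [0.63  0.057 0.196]
side salt_pot 0.63 [314.7, 189.3] 167 [ 0.513 -0.209  0.054] [ 0.506 -0.234  0.01 ] [ 0.552 -0.191  0.081]
side yeast_jar 0.6 [360.7, 155.3] 2446 [ 0.533 -0.42   0.079] [ 0.453 -0.548  0.006] [ 0.62  -0.358  0.136]
side scoop 0.66 [187.1, 262.5] 729 [0.51  0.275 0.016] [0.48  0.181 0.001] [0.538 0.327 0.034]
side cups 0.97 [142.8, 226.4] 1073 [0.647 0.338 0.098] [ 0.63   0.282 -0.001] [0.764 0.369 0.121]
side grater 0.65 [168.7, 302.2] 2814 [0.372 0.4   0.106] [0.351 0.348 0.001] [0.44  0.435 0.195]
side bread_pan 0.81 [361.9, 153.1] 2442 [ 0.533 -0.417  0.078] [ 0.453 -0.549  0.006] [ 0.619 -0.358  0.136]
```

```bash
ls pics
```

```text
scene0.npz
scene0.png
scene_box.npy
scene_lid.npy
scenez.png
side0.npz
side0.png
side_box.npy
side_lid.npy
sidez.png
wrist0.png
```

View pics/scenez.png

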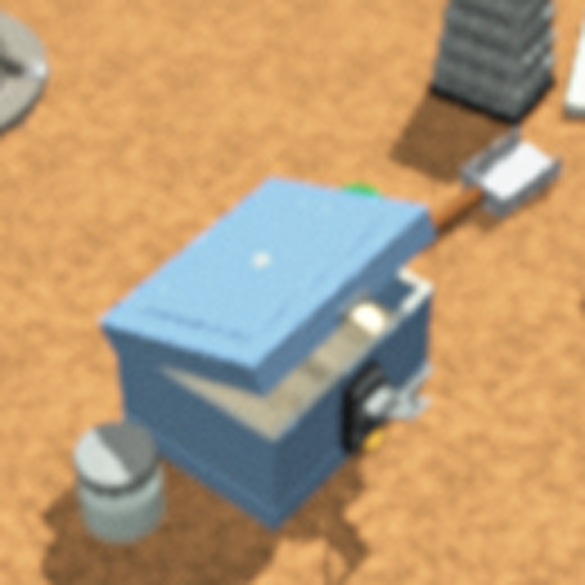

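View pics/sidez.png

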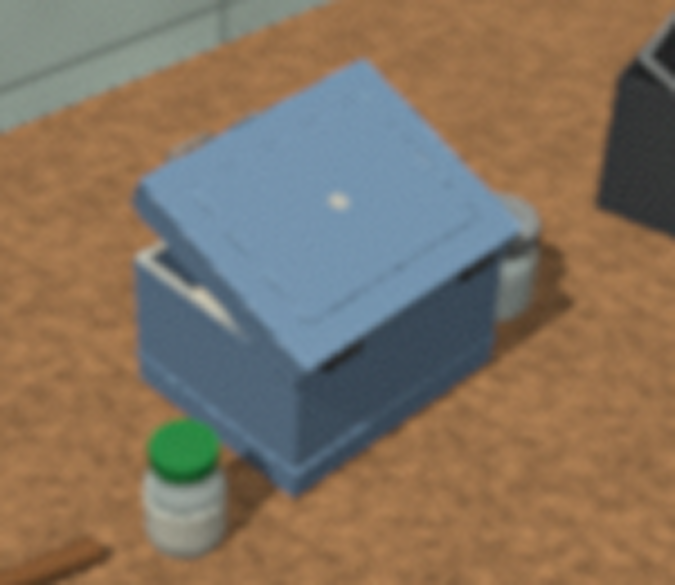

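```bash
cat > fit.py <<'E'
from h import *
from scipy.optimize import least_squares
np.set_printoptions(precision=4,suppress=True)
P=[]
for cam in ['scene','side']:
    z=np.load(f'pics/{cam}0.npz'); M=np.load(f'pics/{cam}_box.npy')&(z['d']>0)
    M=cv2.erode(M.astype(np.uint8),np.ones((3,3)))>0
    P.append(z['W'][M])
P0=np.vstack(P)
def tobox(p,X):
    c,s=np.cos(p[2]),np.sin(p[2]); D=X-[p[0],p[1],0]
    return np.stack([c*D[:,0]+s*D[:,1],-s*D[:,0]+c*D[:,1],D[:,2]],-1)
def sd(b,lo,hi):
    q=np.abs(b-(lo+hi)/2)-(hi-lo)/2
    return np.linalg.norm(np.maximum(q,0),axis=1)+np.minimum(q.max(1),0)
def res(p,X):
    b=tobox(p,X)
    d1=sd(b,np.array([-.08,-.1,0]),np.array([.08,.1,.118]))
    a=p[3]; e=b-[.083,0,.118]
    # rotate by closing: lid along -x, opens up: point at angle a: (-cos a, sin a)
    l=np.cos(a)*-e[:,0]+np.sin(a)*e[:,2]; h=np.sin(a)*e[:,0]+np.cos(a)*e[:,2]
    d2=sd(np.stack([l,e[:,1],h],-1),np.array([0,-.104,-.01]),np.array([.167,.104,.02]))
    return np.where(np.abs(d1)<np.abs(d2),d1,d2)
best=None
for yaw in np.linspace(-np.pi,np.pi,13):
    s=least_squares(res,[.55,-.05,yaw,.5],args=(P0,),loss='soft_l1',f_scale=.003)
    if best is None or s.cost<best.cost: best=s
    print(yaw,s.cost,s.x)
p=best.x; print(p,np.median(np.abs(best.fun)))
np.save('boxp.npy',p)
E
python3 fit.py
```

```text
-3.141592653589793 0.04740417110089936 [ 0.555  -0.0515 -3.024   0.3762]
-2.6179938779914944 0.047404171100882936 [ 0.555  -0.0515 -3.024   0.3762]
-2.0943951023931957 0.0474041711009376 [ 0.555  -0.0515 -3.024   0.3762]
-1.5707963267948966 0.04740417110088196 [ 0.555  -0.0515 -3.024   0.3762]
-1.0471975511965979 0.04740417110088265 [ 0.555  -0.0515 -3.024   0.3762]
-0.5235987755982991 0.25457665160839543 [ 0.5559 -0.0513  0.1194  0.4149]
0.0 0.25457665160839604 [ 0.5559 -0.0513  0.1194  0.4149]
0.5235987755982987 0.25457665160839565 [ 0.5559 -0.0513  0.1194  0.4149]
1.0471975511965974 0.3216342294572489 [ 0.5589 -0.0476  1.4201  0.3831]
1.5707963267948966 0.32063145486990946 [ 0.5716 -0.0407  1.6685  0.3804]
2.094395102393195 0.047404171100883 [ 0.555  -0.0515  3.2592  0.3762]
2.617993877991494 0.047404171100883394 [ 0.555  -0.0515  3.2592  0.3762]
3.141592653589793 0.04740417110089934 [ 0.555  -0.0515  3.2592  0.3762]
[ 0.555  -0.0515 -3.024   0.3762] 0.0015442833674844635
```

Box found at (0.555, −0.052), yaw −3.02, with the latch side facing world +x and the lid at about 0.38 rad. I'll move above the front of the lid and close the fingers.

```bash
python3 -m handwheel '[[[0.019,0.032,0.002,0,0,-0.0157,0],[0.019,0.032,0,0,0,-0.0157,0],[0.019,0.032,0,0,0,-0.0157,0],[0.019,0.032,0,0,0,-0.0157,0],[0.019,0.032,0,0,0,-0.0157,0],[0.019,0.032,0,0,0,-0.0157,0],[0.019,0.032,0,0,0,-0.0157,0],[0.019,0.032,0,0,0,-0.0157,0],[0.019,0.032,0,0,0,-0.0157,0]]]' 20
python3 -m handwheel '[[[0.019,0.032,0,0,0,-0.0157,0],[0.019,0.032,0,0,0,-0.0157,0],[0.019,0.032,0,0,0,-0.0157,0],[0.019,0.032,0,0,0,-0.0157,0],[0.019,0.032,0,0,0,-0.0157,0],[0.019,0.032,0,0,0,-0.0157,0],[0.019,0.032,0,0,0,-0.0157,0],[0.019,0.032,0,0,0,-0.0157,0],[0.019,0.032,0,0,0,-0.0157,0],[0,0,0,0,0,0,0]]]'
python3 - <<'E'
from h import *
for c in ['wrist','scene','side']: o,im,d=grab(c,c+'1.png')
print(o)
E
```

```text
clock: 2.1
tcp_pos: [0.4344, -0.3322, 0.3062]
orientation: [3.115, 0.403, 0.001]
contact_force: [0.4, 0.2, 0.7]
grip_width: -0.0004
clock: 2.93
tcp_pos: [0.6076, -0.0364, 0.3061]
orientation: [-3.13, -0.199, -0.005]
contact_force: [-0.0, 1.7, -0.6]
grip_width: 0.0002
{'clock': 3.0333, 'joints': array([ 0.12991241,  0.37375433, -0.2078292 ,  1.71182205,  0.08556994,
        1.0649238 , -1.55517675]), 'qvel': array([ 0.04122462, -0.01689659,  0.04758813,  0.02370981,  0.00971361,
        0.00437031,  0.00723282]), 'tau': array([ -2.55121529, -51.99007273,  -3.12569104, -28.01154077,
        -0.24330413,  -0.1185909 ,  -0.12714361]), 'tcp_pos': array([ 0.60525008, -0.04366459,  0.30572247]), 'orientation': array([-3.13525981e+00, -1.90074646e-01,  2.95896062e-05]), 'contact_force': array([-0.51315828, -1.01657781, -0.10503212]), 'moment': array([-0.00920584,  0.0662089 ,  0.017657  ]), 'grip_width': -0.00015181535083929243}
```

View pics/wrist1.png

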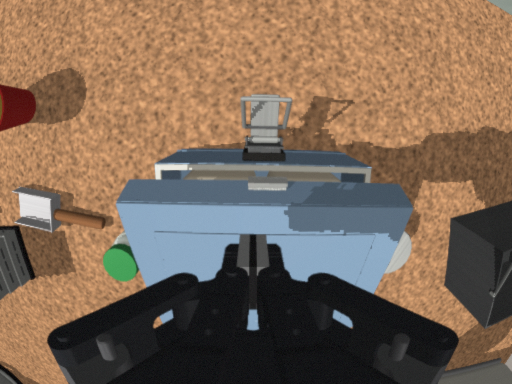

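View pics/scene1.png

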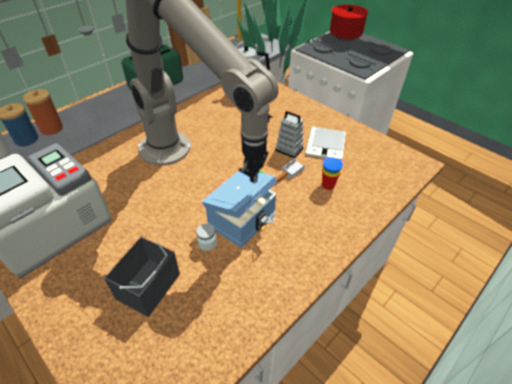

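The wrist view shows the fingers over the lid, the keeper on the skirt at (268,187), the lever plate at (265,120) and the loop's bar at (266,97). I'll measure these and compare them with the model.

```bash
cat >> h.py <<'E'
p=np.load('boxp.npy')
def b2w(X):
    X=np.asarray(X,float); c,s=np.cos(p[2]),np.sin(p[2])
    return np.stack([p[0]+c*X[...,0]-s*X[...,1],p[1]+s*X[...,0]+c*X[...,1],X[...,2]],-1)
def w2b(W):
    W=np.asarray(W,float)-[p[0],p[1],0]; c,s=np.cos(p[2]),np.sin(p[2])
    return np.stack([c*W[...,0]+s*W[...,1],-s*W[...,0]+c*W[...,1],W[...,2]],-1)
def wb(cam,name=None):
    o,im,d=grab(cam,name); vv,uu=np.mgrid[:384,:512]
    return o,im,d,w2b(world(cam,uu,vv,d,o))
E
python3 - <<'E'
from h import *
np.set_printoptions(precision=1,suppress=True)
o,im,d,B=wb('wrist'); B=B*1e3
c=im[80:200,200:340]
cv2.imwrite('pics/w1z.png',cv2.resize(c[:,:,::-1],None,fx=5,fy=5,interpolation=cv2.INTER_CUBIC))
for u,v in [(266,97),(243,110),(290,110),(265,105),(265,115),(265,125),(265,132),(265,140),(265,147),(264,154),(268,187),(200,190),(340,190),(126,190),(405,195),(200,155),(300,154),(160,165),(369,172),(200,220)]: print((u,v),B[v,u],d[v,u])
import math
for n,X in dict(pivot=[-99,0,87],wallL=[-80,100,118],wallR=[-80,-100,118]).items(): print(n,pix('wrist',b2w(np.array(X)/1e3),o))
E
```

```text
(266, 97) [-134.5   13.2  104.6] 0.2559871
(243, 110) [-122.6   -7.6   99. ] 0.26471618
(290, 110) [-124.2   48.2   -0.2] 0.35954896
(265, 105) [-127.3   12.5  101.5] 0.26102647
(265, 115) [-118.    12.7   97.4] 0.26750997
(265, 125) [-108.4   13.1   91. ] 0.27641487
(265, 132) [-101.6   13.2   89.3] 0.2799044
(265, 140) [-94.5  12.9  97. ] 0.27447456
(265, 147) [-88.5  12.8 102. ] 0.2713669
(264, 154) [-82.4  11.8 105.4] 0.26982582
(268, 187) [-71.2  11.5 183.7] 0.197764
(200, 190) [-70.2 -33.4 187.7] 0.19407496
(340, 190) [-70.   60.6 186.1] 0.19587603
(126, 190) [-70.2 -86.9 187.3] 0.19439228
(405, 195) [-14.4 220.8   0.9] 0.38941428
(200, 155) [-80.8 -48.4  98.8] 0.2765498
(300, 154) [-80.2  48.1  86.5] 0.28863788
(160, 165) [-75.3 -82.3 118.9] 0.25869393
(369, 172) [-46.5 159.1   0.6] 0.38070622
(200, 220) [-50.  -34.  190.3] 0.1972782
pivot [251.2 134.4]
wallL [360.5 160.6]
wallR [141.9 160.2]
```

View pics/w1z.png

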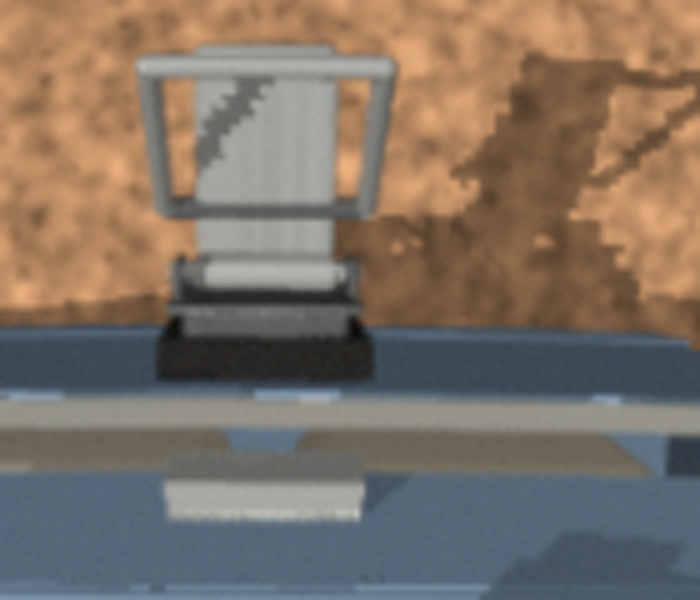

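Run:
```python
from h import *
np.set_printoptions(precision=4,suppress=True)
for cam in ['wrist','side','scene']:
    o,im,d=grab(cam); vv,uu=np.mgrid[:384,:512]; W=world(cam,uu,vv,d,o)
    hsv=cv2.cvtColor(im,cv2.COLOR_RGB2HSV)
    g=(hsv[...,0]>50)&(hsv[...,0]<75)&(hsv[...,1]>150)&(hsv[...,2]>50)&(W[...,2]>.05)&(W[...,2]<.1)&(np.abs(W[...,0]-.45)<.3)&(np.abs(W[...,1]-.0)<.3)
    P=W[g]; print(cam,g.sum(),P.mean(0) if len(P) else '',P.min(0),P.max(0)) if len(P) else 0
    for n in ['salt_pot','yeast_jar','scoop','box','lid','lever','loop','keeper']:
        for m in r.masks_of(n,cam)[:2]:
            M=m['pixels']&(d>0); 
            if M.sum(): print('  ',n,round(m['p'],2),m['at'],M.sum(),np.percentile(W[M],2,0),np.percentile(W[M],98,0))
            if n=='box' and cam=='wrist': np.savez('pics/wrist0.npz',W=W,d=d); np.save('pics/wrist_box.npy',m['pixels'])
    print(o['tcp_pos'],o['qvel'])
```

```text
wrist 15 [0.5103 0.1081 0.0793] [0.509  0.1017 0.0757] [0.5112 0.1151 0.0818]
   salt_pot 0.89 [391.2, 246.5] 754 [ 0.5173 -0.2402  0.076 ] [ 0.5729 -0.2105  0.0791]
   yeast_jar 0.73 [110.9, 258.8] 921 [0.4683 0.0905 0.0576] [0.511  0.1301 0.086 ]
   box 0.6 [251.5, 209.1] 34993 [ 0.5325 -0.1465  0.0323] [0.6831 0.0515 0.1961]
   lid 0.59 [249.5, 222.7] 26967 [ 0.5242 -0.1477  0.1599] [0.6367 0.0511 0.1963]
   lid 0.32 [478.5, 257.4] 7200 [ 0.4592 -0.5362  0.0027] [ 0.6099 -0.3571  0.1318]
   lever 0.71 [251.2, 93.0] 508 [ 0.6669 -0.0587  0.0968] [ 0.6938 -0.0169  0.1363]
   lever 0.63 [251.7, 111.3] 1783 [ 0.652  -0.0572  0.0708] [ 0.6953 -0.0179  0.1358]
   loop 0.65 [247.1, 94.4] 385 [ 0.6678 -0.0579  0.099 ] [ 0.6938 -0.0171  0.1363]
   keeper 0.8 [249.4, 174.2] 551 [ 0.6269 -0.0558  0.1788] [ 0.6377 -0.031   0.188 ]
[ 0.6043 -0.047   0.3058] [ 0.0201 -0.0075  0.0108  0.0055  0.      0.0002 -0.0011]
side 144 [0.4815 0.1164 0.0844] [0.4621 0.0936 0.0758] [0.5051 0.1366 0.0895]
   salt_pot 0.46 [316.8, 188.1] 168 [ 0.5073 -0.237   0.0083] [ 0.5521 -0.1923  0.0805]
   yeast_jar 0.9
[... 429 characters left out ...]
.0022 -0.0003 -0.0013  0.0004  0.0015  0.0011]
   salt_pot 0.92 [205.2, 237.4] 460 [ 0.5239 -0.2447  0.0005] [ 0.5813 -0.1845  0.0798]
   box 0.86 [238.4, 208.9] 3664 [ 0.4789 -0.1594  0.0165] [0.6611 0.0495 0.1936]
   box 0.15 [331.9, 171.6] 496 [0.6444 0.2939 0.007 ] [0.7078 0.3599 0.1197]
   lid 0.94 [238.1, 195.6] 1829 [ 0.4732 -0.1611  0.1336] [0.6378 0.0488 0.1948]
   lid 0.5 [204.0, 238.9] 428 [ 0.5242 -0.2447  0.009 ] [ 0.5813 -0.189   0.0797]
   lever 0.59 [266.5, 219.6] 97 [ 0.6299 -0.0597 -0.0017] [0.6972 0.0139 0.1346]
   loop 0.3 [293.7, 168.3] 312 [ 0.4725  0.1966 -0.004 ] [0.5449 0.3381 0.0314]
[ 0.6047 -0.0458  0.3059] [-0.0006 -0.0002  0.001   0.0018 -0.     -0.0004 -0.0001]
```

The earlier wrist frame was taken while the arm was still settling. It agrees with the other cameras now, so I'll re-measure the details.

Run:
```python
from h import *
np.set_printoptions(precision=1,suppress=True)
o,im,d,B=wb('wrist','w2.png'); B=B*1e3
np.save('pics/B2.npy',B)
c=im[80:200,190:330]
cv2.imwrite('pics/w2z.png',cv2.resize(c[:,:,::-1],None,fx=5,fy=5,interpolation=cv2.INTER_CUBIC))
for m in r.masks_of('keeper','wrist')[:1]:
    P=B[m['pixels']]; print('keeper',np.percentile(P,[2,50,98],0))
# column slice profile in the latch plane
for u in (244,250,256):
  print(u)
  for v in range(84,192,3): print(v,B[v,u],im[v,u])
print(o['tcp_pos'],o['qvel'])
```

```text
keeper [[-82.3 -11.4 178.8]
 [-79.5   0.8 183.9]
 [-72.9  13.6 188.1]]
244
84 [-156.8   -9.4   -0.5] [171 127  89]
87 [-153.1   -9.5   -1.9] [176 132  94]
90 [-140.8   -6.4  108.1] [174 174 168]
93 [-136.1   -5.6  136.8] [174 177 172]
96 [-135.5   -6.5  105.1] [150 152 148]
99 [-132.8   -6.5  104.1] [166 166 162]
102 [-130.1   -6.6  103.1] [111 111 109]
105 [-127.4   -6.6  101.9] [105 106 103]
108 [-124.6   -6.6  101.2] [145 145 141]
111 [-121.9   -6.6  100.5] [135 135 132]
114 [-119.1   -6.7   98.6] [165 165 161]
117 [-116.3   -6.7   96.6] [164 165 160]
120 [-113.5   -6.7   97.1] [158 159 155]
123 [-110.6   -6.8   95.2] [107 108 106]
126 [-107.6   -6.9   92.1] [166 165 162]
129 [-104.6   -7.    90.1] [164 164 158]
132 [-101.6   -7.    88.7] [146 148 143]
135 [-98.8  -7.   90. ] [172 174 168]
138 [-94.6  -7.4  73.9] [67 66 64]
141 [-94.3  -6.6 103.3] [81 80 79]
144 [-91.5  -6.6 102.8] [95 96 95]
147 [-88.7  -6.6 102.8] [66 66 65]
150 [-86.   -6.6 104.1] [40 39 37]
153 [-83.3  -6.6 104.7] [37 37 35]
156 [-80.5  -6.6 104.1] [47 55 65]
159 [-80.   -6.2 119.3] [111 119 125]
162 [-77.6  -
[... 2505 characters left out ...]
5   4.7  73.1] [63 63 61]
141 [-94.3   4.4 103.2] [80 80 80]
144 [-91.5   4.4 103.5] [94 95 95]
147 [-88.7   4.4 103.2] [69 70 68]
150 [-86.1   4.4 104.5] [40 40 37]
153 [-83.5   4.4 105.6] [40 38 37]
156 [-80.6   4.4 104.9] [51 58 67]
159 [-79.9   4.2 118.6] [155 167 178]
162 [-77.4   4.2 119.4] [149 147 138]
165 [-59.5   5.3  33.2] [127 133 135]
168 [-55.3   5.4  30.3] [ 95 115 132]
171 [-81.7   3.5 181.5] [106 107 105]
174 [-80.6   3.4 185.9] [103 103 100]
177 [-78.8   3.4 186.9] [157 159 156]
180 [-75.2   3.5 180.1] [167 168 164]
183 [-73.3   3.5 180.7] [152 155 156]
186 [-71.6   3.5 182.3] [ 85 102 119]
189 [-70.3   3.5 185.3] [ 84 101 118]
[ 0.6 -0.   0.3] [-0. -0. -0. -0.  0. -0. -0.]
```

View pics/w2z.png

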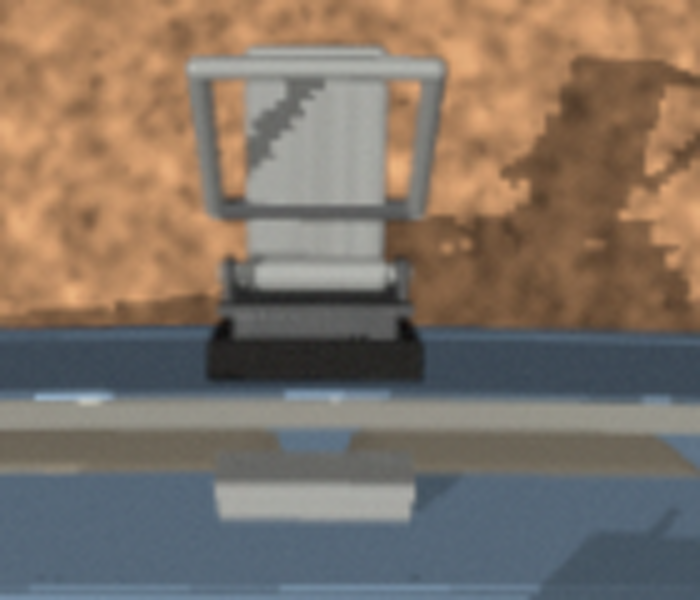

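The model matches: lever about 1.98 rad, pivot at −99 mm, bar at (−137, 132.5). Now I'll push the lid down, starting with a contact check.

```bash
python3 -m handwheel '[[[0,0,-0.015,0,0,0,0],[0,0,-0.015,0,0,0,0],[0,0,-0.004,0,0,0,0],[0,0,-0.002,0,0,0,0],[0,0,-0.002,0,0,0,0],[0,0,0,0,0,0,0],[0,0,0,0,0,0,0]]]'
python3 -m handwheel '[[[0,0,-0.002,0,0,0,0],[0,0,-0.002,0,0,0,0],[0,0,-0.002,0,0,0,0],[0,0,0,0,0,0,0],[0,0,0,0,0,0,0]]]'
```

```text
clock: 5.17
tcp_pos: [0.6051, -0.0458, 0.2686]
orientation: [3.136, 0.184, 0.002]
contact_force: [0.0, -0.4, -0.5]
grip_width: 0.0
clock: 5.58
tcp_pos: [0.6047, -0.0458, 0.2618]
orientation: [3.136, 0.184, -0.0]
contact_force: [-0.8, -0.1, 0.6]
grip_width: 0.0001
```

```bash
python3 -m handwheel '[[[0.001,0,-0.002,0,0,0,0],[0.001,0,-0.002,0,0,0,0],[0.001,0,-0.002,0,0,0,0],[0.001,0,-0.002,0,0,0,0]]]'
python3 -m handwheel '[[[0.001,0,-0.002,0,0,0,0],[0.001,0,-0.002,0,0,0,0],[0.001,0,-0.002,0,0,0,0],[0.001,0,-0.002,0,0,0,0]]]'
python3 -m handwheel '[[[0.001,0,-0.003,0,0,0,0],[0.001,0,-0.003,0,0,0,0],[0.001,0,-0.003,0,0,0,0]]]'
```

```text
clock: 5.92
tcp_pos: [0.6087, -0.0456, 0.2535]
orientation: [-3.136, -0.184, 0.001]
contact_force: [0.1, 0.5, 0.9]
grip_width: 0.0002
clock: 6.25
tcp_pos: [0.6128, -0.0458, 0.2456]
orientation: [3.136, 0.184, -0.0]
contact_force: [-1.1, -0.5, 0.7]
grip_width: 0.0
clock: 6.5
tcp_pos: [0.6159, -0.0457, 0.2367]
orientation: [-3.136, -0.184, -0.0]
contact_force: [-0.9, 0.3, 1.3]
grip_width: -0.0006
```

Run:
```python
from h import *
o,im,d=grab('wrist','w3.png');o,im,d=grab('scene','s3.png')
cv2.imwrite('pics/s3z.png',cv2.resize(im[130:260,180:310][:,:,::-1],None,fx=4,fy=4,interpolation=cv2.INTER_CUBIC))
print(o['contact_force'],o['tcp_pos'])
```

```text
[ 0.28817808 -0.3879738   0.83775356] [ 0.61583214 -0.0457516   0.23600555]
```

View pics/w3.png

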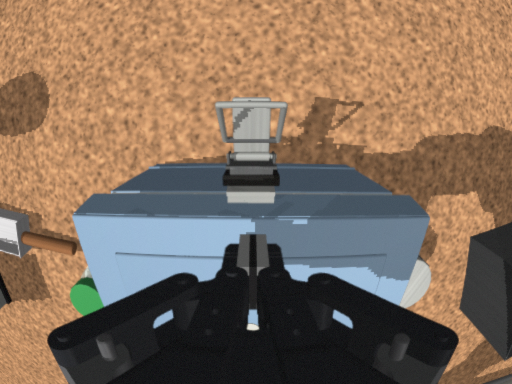

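View pics/s3z.png

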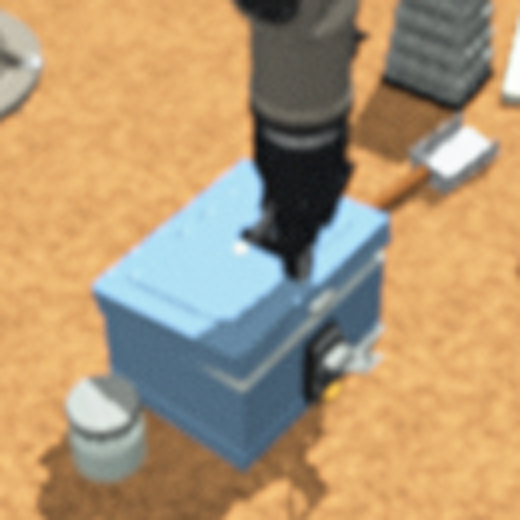

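The lid follows the fingertip (scene crop around (300,275)) at about 1 N. I'll continue slowly to the seal.

```bash
python3 -m handwheel '[[[0.0005,0,-0.003,0,0,0,0],[0.0005,0,-0.003,0,0,0,0],[0.0005,0,-0.003,0,0,0,0],[0.0005,0,-0.003,0,0,0,0],[0.0005,0,-0.003,0,0,0,0],[0.0005,0,-0.003,0,0,0,0]]]'
python3 -m handwheel '[[[0,0,-0.001,0,0,0,0],[0,0,-0.001,0,0,0,0],[0,0,-0.001,0,0,0,0],[0,0,0,0,0,0,0]]]'
python3 -m handwheel '[[[0,0,-0.001,0,0,0,0],[0,0,-0.001,0,0,0,0],[0,0,0,0,0,0,0]]]'
```

```text
clock: 7.1
tcp_pos: [0.6189, -0.0458, 0.2187]
orientation: [3.136, 0.184, 0.0]
contact_force: [0.7, 0.0, -0.1]
grip_width: 0.0001
clock: 7.43
tcp_pos: [0.6186, -0.0458, 0.2157]
orientation: [3.136, 0.184, -0.0]
contact_force: [0.8, 0.2, 0.4]
grip_width: 0.0001
clock: 7.68
tcp_pos: [0.6187, -0.0458, 0.2138]
orientation: [3.136, 0.184, -0.0]
contact_force: [1.1, -0.1, 0.4]
grip_width: -0.0002
```

```bash
python3 -m handwheel '[[[0,0,-0.001,0,0,0,0],[0,0,-0.001,0,0,0,0],[0,0,0,0,0,0,0]]]'
python3 -m handwheel '[[[0,0,-0.001,0,0,0,0],[0,0,0,0,0,0,0]]]'
python3 - <<'E'
from h import *
np.set_printoptions(precision=1,suppress=True)
o,im,d,B=wb('wrist','w4.png');B=B*1e3
print(o['contact_force'],o['tcp_pos'])
for u,v in [(150,225),(150,245),(350,225),(350,245),(200,215),(300,215)]: print(u,v,B[v,u])
E
```

```text
clock: 7.93
tcp_pos: [0.6187, -0.0458, 0.2117]
orientation: [-3.136, -0.184, 0.0]
contact_force: [1.8, 0.8, 0.8]
grip_width: -0.0004
clock: 8.1
tcp_pos: [0.6187, -0.0458, 0.2108]
orientation: [3.136, 0.184, -0.0]
contact_force: [-0.3, 0.1, 1.1]
grip_width: -0.0
[-0.3  0.1  1.1] [ 0.6 -0.   0.2]
150 225 [-76.6 -52.5 137.2]
150 245 [-65.  -53.6 138.2]
350 225 [-77.1  54.9 138.2]
350 245 [-64.7  56.8 137. ]
200 215 [-82.8 -24.2 137.8]
300 215 [-82.9  27.2 137.8]
```

View pics/w4.png

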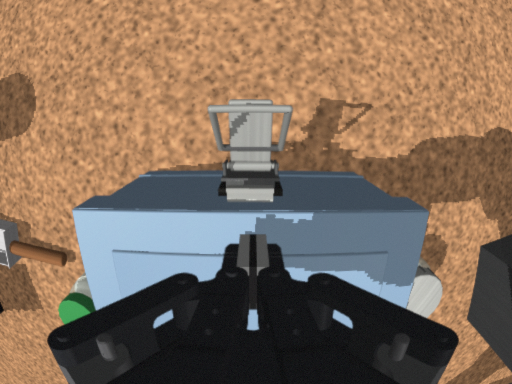

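The lid is flat at about 138 mm, with the keeper at (250,193). A small extra press will confirm it's on the seal.

```bash
python3 -m handwheel '[[[0,0,-0.001,0,0,0,0],[0,0,0,0,0,0,0]]]'
python3 -m handwheel '[[[0,0,-0.0005,0,0,0,0],[0,0,0,0,0,0,0]]]'
```

```text
clock: 8.32
tcp_pos: [0.6187, -0.0458, 0.2104]
orientation: [3.136, 0.184, -0.0]
contact_force: [-2.4, -1.1, 4.9]
grip_width: -0.0002
clock: 8.48
tcp_pos: [0.6187, -0.0458, 0.2102]
orientation: [3.136, 0.184, -0.0]
contact_force: [-2.9, -0.4, 7.7]
grip_width: 0.0
```

The lid is seated: force rises below tcp z 0.2108, and the tip is confirmed at 73 mm. Next I'll lift and go outside the loop.

```bash
python3 -m handwheel '[[[0,0,0.009,0,0,0,0],[0,0,0.009,0,0,0,0],[0,0,0.009,0,0,0,0],[0.0243,0.0029,0.003,0,0,0,0],[0.0243,0.0029,0,0,0,0,0],[0.0243,0.0029,0,0,0,0,0],[0.0243,0.0029,0,0,0,0,0],[0,0,0,0,0,0,0],[0,0,0,0,0,0,0],[0,0,0,0,0,0,0]]]'
python3 - <<'E'
from h import *
np.set_printoptions(precision=1,suppress=True)
o,im,d,B=wb('wrist','w5.png');B=B*1e3
print(o['contact_force'],o['tcp_pos']*1e3,w2b(o['tcp_pos'])*1e3)
for m in r.masks_of('loop','wrist')[:1]: print(m['p'],m['at'])
o,im,d=grab('scene')
cv2.imwrite('pics/s5z.png',cv2.resize(im[130:260,180:310][:,:,::-1],None,fx=4,fy=4,interpolation=cv2.INTER_CUBIC))
E
```

```text
clock: 9.32
tcp_pos: [0.7153, -0.0343, 0.2395]
orientation: [3.136, 0.184, -0.001]
contact_force: [-0.4, -0.0, -0.3]
grip_width: -0.0003
[-0.4 -0.  -0.3] [715.3 -34.3 239.5] [-161.3    1.8  239.5]
```

View pics/w5.png

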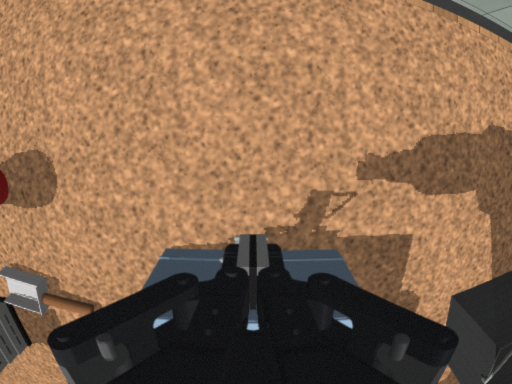

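View pics/s5z.png

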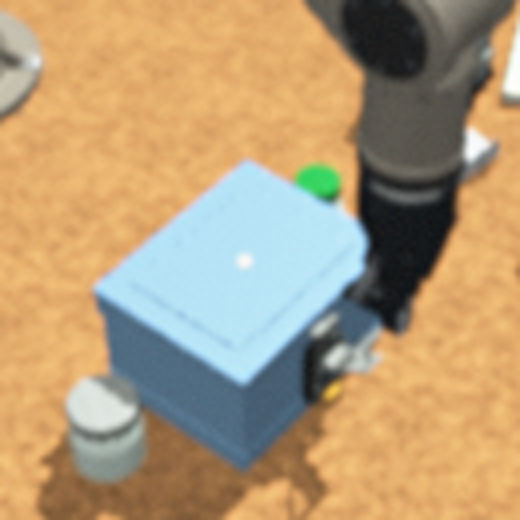

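The lid stays shut at (240,270) in the crop, with the loop still leaning out at (365,350). I'll lower outside the bar and push it inward slowly.

```bash
python3 -m handwheel '[[[0,0,-0.015,0,0,0,0],[0,0,-0.015,0,0,0,0],[0,0,-0.015,0,0,0,0],[0,0,-0.0065,0,0,0,0],[0,0,0,0,0,0,0],[0,0,0,0,0,0,0]]]'
python3 -m handwheel '[[[-0.003,-0.0004,0,0,0,0,0],[-0.003,-0.0004,0,0,0,0,0],[-0.003,-0.0003,0,0,0,0,0],[-0.003,-0.0004,0,0,0,0,0],[-0.003,-0.0004,0,0,0,0,0],[-0.003,-0.0003,0,0,0,0,0]]]'
python3 -m handwheel '[[[-0.003,-0.0004,0,0,0,0,0],[-0.003,-0.0004,0,0,0,0,0],[-0.003,-0.0003,0,0,0,0,0],[-0.002,-0.0002,0,0,0,0,0],[0,0,0,0,0,0,0],[0,0,0,0,0,0,0]]]'
python3 - <<'E'
from h import *
np.set_printoptions(precision=1,suppress=True)
o,im,d=grab('scene')
print(o['contact_force'],o['tcp_pos']*1e3,w2b(o['tcp_pos'])*1e3)
cv2.imwrite('pics/s6z.png',cv2.resize(im[180:250,230:300][:,:,::-1],None,fx=8,fy=8,interpolation=cv2.INTER_CUBIC))
E
```

```text
clock: 9.97
tcp_pos: [0.7157, -0.0343, 0.1882]
orientation: [3.136, 0.184, -0.0]
contact_force: [0.7, 0.7, 1.1]
grip_width: 0.0001
clock: 10.47
tcp_pos: [0.6977, -0.0365, 0.1882]
orientation: [3.136, 0.184, 0.001]
contact_force: [0.5, 0.0, -0.2]
grip_width: -0.0001
clock: 10.97
tcp_pos: [0.6869, -0.0377, 0.1879]
orientation: [3.136, 0.184, 0.0]
contact_force: [0.3, -0.3, 0.7]
grip_width: -0.0
[ 0.3 -0.3  0.7] [686.9 -37.7 187.9] [-132.6    1.8  187.9]
```

View pics/s6z.png

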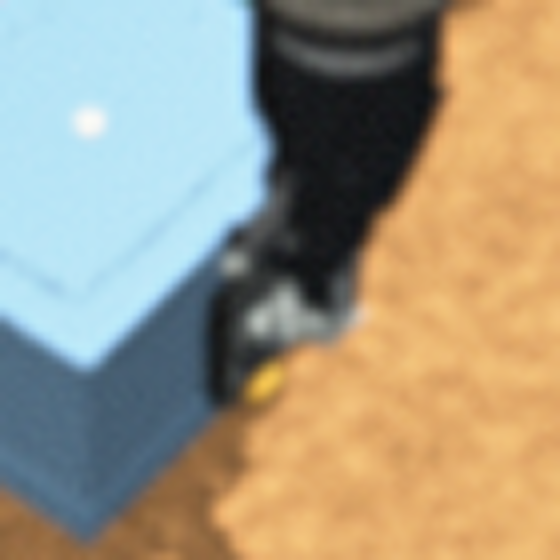

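The finger is at the bar with the lever unmoved (tip at about (355,315) in the crop). I'll continue past upright.

```bash
python3 -m handwheel '[[[-0.003,-0.0004,0,0,0,0,0],[-0.003,-0.0004,0,0,0,0,0],[-0.003,-0.0003,0,0,0,0,0],[-0.003,-0.0004,0,0,0,0,0],[-0.003,-0.0003,0,0,0,0,0],[-0.002,-0.0002,0,0,0,0,0],[0,0,0,0,0,0,0],[0,0,0,0,0,0,0]]]'
python3 - <<'E'
from h import *
np.set_printoptions(precision=1,suppress=True)
o,im,d=grab('scene')
print(o['contact_force'],o['tcp_pos']*1e3,w2b(o['tcp_pos'])*1e3)
cv2.imwrite('pics/s7z.png',cv2.resize(im[180:250,230:300][:,:,::-1],None,fx=8,fy=8,interpolation=cv2.INTER_CUBIC))
E
```

```text
clock: 11.68
tcp_pos: [0.6699, -0.0397, 0.188]
orientation: [3.136, 0.184, 0.0]
contact_force: [-0.2, -0.2, 0.1]
grip_width: -0.0002
[-0.2 -0.2  0.1] [669.9 -39.7 188. ] [-115.5    1.8  188. ]
```

View pics/s7z.png

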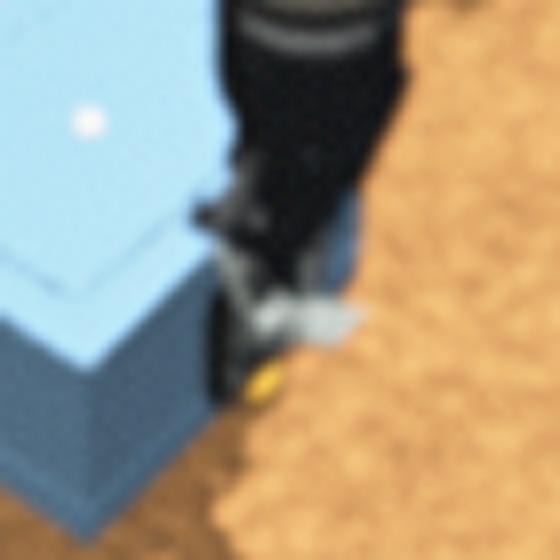

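The loop's side wire now leans in towards the keeper ((265,310) to (225,255)). I'll retreat, tilt the tool so the fingers point inward and down, and look with the wrist camera.

```bash
python3 -m handwheel '[[[0.008,0.0009,0,0,0,0,0],[0.015,0.0018,0,0,0,0,0],[0.02,0.0024,0,0,0,0,0],[0.02,0.0024,0,0,0,0,0],[0.018,0.002,0,-0.014,0.1192,0,0],[0,0,0,-0.014,0.1192,0,0],[0,0,0,-0.014,0.1192,0,0],[0,0,0,-0.014,0.1192,0,0],[0,0,0,-0.014,0.1192,0,0],[0,0,0,0,0,0,0]]]'
python3 -m handwheel '[[[0,0,0,0,0,0,0],[0,0,0,0,0,0,0],[0,0,0,0,0,0,0]]]'
python3 - <<'E'
from h import *
np.set_printoptions(precision=2,suppress=True)
o,im,d,B=wb('wrist','w8.png');np.save('pics/B8.npy',B)
print(o['contact_force'],o['tcp_pos']*1e3,w2b(o['tcp_pos'])*1e3,o['joints'],Rot.from_rotvec(o['orientation']).as_matrix()[:,2])
o,im,d=grab('scene')
cv2.imwrite('pics/s8z.png',cv2.resize(im[180:250,230:300][:,:,::-1],None,fx=8,fy=8,interpolation=cv2.INTER_CUBIC))
E
```

```text
clock: 12.57
tcp_pos: [0.7508, -0.0288, 0.1819]
orientation: [2.959, 0.176, -0.933]
contact_force: [0.5, -0.3, -3.4]
grip_width: -0.0001
clock: 12.82
tcp_pos: [0.7512, -0.0306, 0.1896]
orientation: [2.966, 0.173, -0.909]
contact_force: [0.1, -1.0, 0.7]
grip_width: -0.0002
[ 0.12 -1.02  0.71] [751.15 -30.59 189.65] [-197.29    2.3   189.65] [-0.    1.   -0.11  0.96  0.11  1.78 -1.56] [-0.56 -0.07 -0.83]
```

View pics/w8.png

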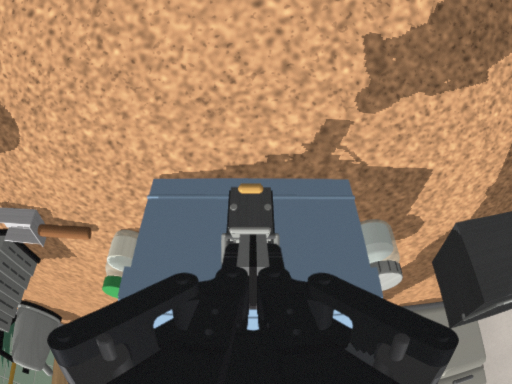

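View pics/s8z.png

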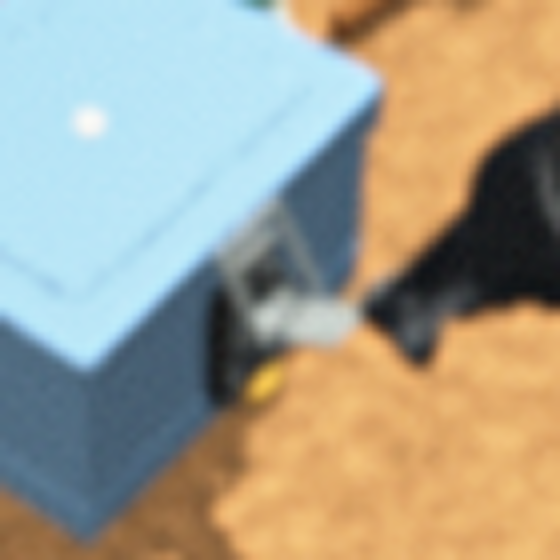

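The scene crop shows the loop leaning in, with its bar against the skirt at (220,250) to (275,205), above the keeper. I'll check joint 6 headroom for the final press pose with a planar arm fit.

Run:
```python
from h import *
from scipy.optimize import least_squares
np.set_printoptions(precision=4,suppress=True)
o=r.get_obs(); print(o['tcp_pos'],o['joints'])
D=[((.4777,1.5563,1.1093),np.hypot(.26255,.6214),.30299),((.37375,1.7118,1.0649),np.hypot(.60525,.0437),.30572),(tuple(o['joints'][[1,3,5]]),np.hypot(*o['tcp_pos'][:2]),o['tcp_pos'][2])]
def fk(q,k):
    h,a,b,d=k; s2=q[0]+q[1]; s3=s2+q[2]
    return a*np.sin(q[0])+b*np.sin(s2)+d*np.sin(s3), h+a*np.cos(q[0])+b*np.cos(s2)+d*np.cos(s3)
f=lambda k:np.ravel([[fk(q,k)[0]-R,fk(q,k)[1]-z] for q,R,z in D])
s=least_squares(f,[.33,.42,.42,.25]); print(s.x,s.fun*1e3)
for t in (.3,.4,.5,.59):
  for tipx,tipz in ((-.112,.045),(-.12,.06),(-.137,.1)):
    X=b2w([tipx-.073*np.sin(t),0,tipz+.073*np.cos(t)]); R=np.hypot(X[0],X[1])
    g=least_squares(lambda q:[fk(q,s.x)[0]-R,fk(q,s.x)[1]-X[2],q.sum()-np.pi-t],[1,1,1.7]); print(t,tipx,g.x,g.cost<1e-8)
```

```text
[ 0.751  -0.0306  0.1902] [-0.0045  0.9969 -0.1138  0.9636  0.1098  1.7813 -1.5601]
[0.2827 0.5515 0.4699 0.2591] [-1.0626  0.4285  1.2798 -0.0089 -0.1467 -0.4196]
0.3 -0.112 [0.8164 1.4418 1.1835] True
0.3 -0.12 [0.8106 1.413  1.2179] True
0.3 -0.137 [0.7937 1.3435 1.3044] True
0.4 -0.112 [0.8742 1.3499 1.3174] True
0.4 -0.12 [0.8695 1.3204 1.3517] True
0.4 -0.137 [0.8549 1.249  1.4378] True
0.5 -0.112 [0.9354 1.2567 1.4494] True
0.5 -0.12 [0.9315 1.2263 1.4838] True
0.5 -0.137 [0.9191 1.1528 1.5697] True
0.59 -0.112 [0.993  1.1717 1.5669] True
0.59 -0.12 [0.9899 1.1403 1.6014] True
0.59 -0.137 [0.9794 1.0647 1.6875] True
```

```bash
cat > path.py <<'E'
from h import *
np.set_printoptions(precision=1,suppress=True)
o=r.get_obs()
cur=w2b(o['tcp_pos'])*1e3; z=Rot.from_rotvec(o['orientation']).as_matrix()[:,2]
print('cur',cur,'tilt',np.arcsin(np.hypot(z[0],z[1])))
prev=o['tcp_pos']*1e3; pt=np.arcsin(np.hypot(z[0],z[1]))
def T(L,t,sin=36.5,gap=0):
    a=np.array([np.sin(t),-np.cos(t)]);s=np.array([np.cos(t),np.sin(t)])
    u=np.array([-np.sin(L),-np.cos(L)]);n=np.array([-np.cos(L),np.sin(L)]); pv=np.array([-99,87.])
    if L+t>np.pi/2: q=pv+47*u+1.5*n
    else: q=pv+sin*u+1.5*n-11*s
    q=q-a*gap
    return q-73*a
seq=[(1.985,.35,8),(1.985,.35,0)]+[(L,.35+.15*np.clip((1.2-L)/.5,0,1),0) for L in np.arange(1.9,-.01,-.1)]
for L,t,g in seq:
    q=T(L,t,gap=g); W=b2w([q[0]/1e3,.0007,q[1]/1e3])*1e3
    print(f'L {L:.2f} t {t:.2f} g{g}',W,'d',W-prev,'dt',round(t-pt,3)); prev=W; pt=t
E
python3 path.py
```

```text
cur [-197.2    2.3  190.2] tilt 0.5954393693314618
L 1.99 t 0.35 g8 [723.1 -32.3 183.4] d [-28.   -1.7  -6.8] dt -0.245
L 1.99 t 0.35 g0 [720.3 -32.6 175.9] d [-2.7 -0.3 -7.5] dt 0.0
L 1.90 t 0.35 g0 [721.9 -32.4 172.2] d [ 1.6  0.2 -3.7] dt 0.0
L 1.80 t 0.35 g0 [723.3 -32.3 167.7] d [ 1.4  0.2 -4.5] dt 0.0
L 1.70 t 0.35 g0 [724.3 -32.2 163.1] d [ 1.   0.1 -4.6] dt 0.0
L 1.60 t 0.35 g0 [724.8 -32.1 158.4] d [ 0.5  0.1 -4.7] dt 0.0
L 1.50 t 0.35 g0 [724.9 -32.1 153.7] d [ 0.1  0.  -4.7] dt 0.0
L 1.40 t 0.35 g0 [724.5 -32.1 149.1] d [-0.4 -0.  -4.7] dt 0.0
L 1.30 t 0.35 g0 [723.6 -32.2 144.4] d [-0.9 -0.1 -4.6] dt 0.0
L 1.20 t 0.35 g0 [722.8 -32.3 140. ] d [-0.8 -0.1 -4.5] dt 0.0
L 1.10 t 0.38 g0 [723.4 -32.3 135.5] d [ 0.6  0.1 -4.5] dt 0.03
L 1.00 t 0.41 g0 [723.6 -32.2 131.1] d [ 0.2  0.  -4.4] dt 0.03
L 0.90 t 0.44 g0 [723.4 -32.3 126.8] d [-0.1 -0.  -4.3] dt 0.03
L 0.80 t 0.47 g0 [723.  -32.3 122.7] d [-0.5 -0.1 -4.1] dt 0.03
L 0.70 t 0.50 g0 [722.2 -32.4 118.8] d [-0.8 -0.1 -3.9] dt 0.03
L 0.60 t 0.50 g0 [719.4 -32.7 116.5] d [-2.8 -0.3 -2.3] dt 0.0
L 0.50 t 0.50 g0 [716.4 -33.1 114.5] d [-3.  -0.4 -2. ] dt 0.0
L 0.40 t 0.50 g0 [713.2 -33.5 112.8] d [-3.2 -0.4 -1.7] dt 0.0
L 0.30 t 0.50 g0 [709.8 -33.9 111.4] d [-3.4 -0.4 -1.4] dt 0.0
L 0.20 t 0.50 g0 [706.4 -34.3 110.3] d [-3.5 -0.4 -1. ] dt 0.0
L 0.10 t 0.50 g0 [702.8 -34.7 109.6] d [-3.6 -0.4 -0.7] dt 0.0
L -0.00 t 0.50 g0 [699.2 -35.1 109.3] d [-3.6 -0.4 -0.3] dt 0.0
```

```bash
python3 -m handwheel '[[[0,0,0,0.0144,-0.1217,0,0],[0,0,0,0.0144,-0.1217,0,0],[-0.014,-0.0008,-0.003,0,0,0,0],[-0.014,-0.0008,-0.004,0,0,0,0],[0,0,0,0,0,0,0],[0,0,0,0,0,0,0],[0,0,0,0,0,0,0]]]'
python3 path.py | head -4
python3 - <<'E'
from h import *
o,im,d=grab('wrist','w9.png')
o,im,d=grab('scene')
cv2.imwrite('pics/s9z.png',cv2.resize(im[180:250,230:300][:,:,::-1],None,fx=8,fy=8,interpolation=cv2.INTER_CUBIC))
E
```

```text
clock: 13.5
tcp_pos: [0.7235, -0.0319, 0.182]
orientation: [3.068, 0.18, -0.546]
contact_force: [0.1, 1.1, -0.5]
grip_width: -0.0001
cur [-169.7    0.3  182. ] tilt 0.3523608579805361
L 1.99 t 0.35 g8 [723.1 -32.3 183.4] d [-0.4 -0.4  1.4] dt -0.002
L 1.99 t 0.35 g0 [720.3 -32.6 175.9] d [-2.7 -0.3 -7.5] dt 0.0
L 1.90 t 0.35 g0 [721.9 -32.4 172.2] d [ 1.6  0.2 -3.7] dt 0.0
```

View pics/s9z.png

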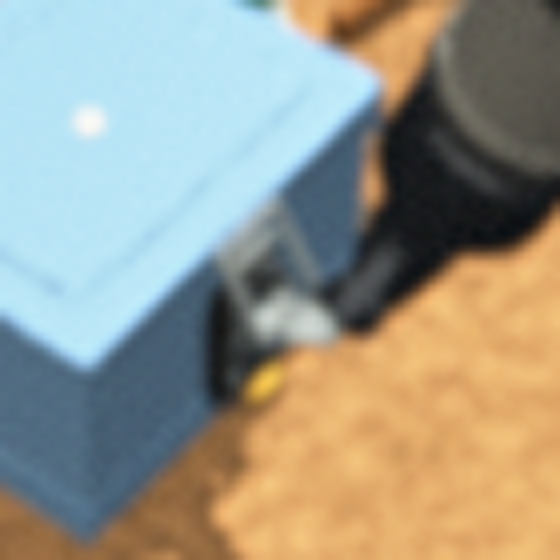

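View pics/w9.png

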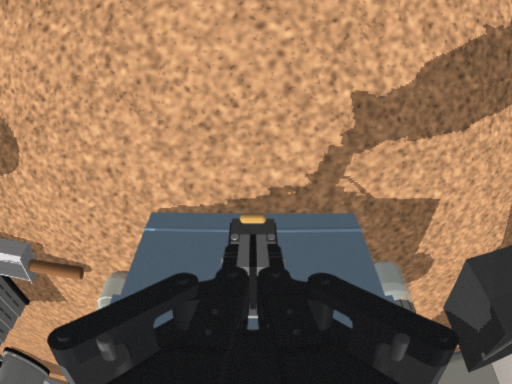

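The fingertip is just above the lever's end (345,315 in the crop), with the loop still in. I'll start pressing along the arc.

```bash
python3 -m handwheel '[[[-0.0015,-0.0003,-0.003,0,0,0,0],[-0.0012,-0.0003,-0.003,0,0,0,0],[0.0008,0,-0.002,0,0,0,0],[0.0008,0.0002,-0.0018,0,0,0,0],[0.0007,0,-0.0022,0,0,0,0],[0.0007,0.0002,-0.0022,0,0,0,0]]]'
python3 -m handwheel '[[[0.0005,0,-0.0023,0,0,0,0],[0.0005,0,-0.0023,0,0,0,0],[0.0003,0,-0.0023,0,0,0,0],[0.0002,0,-0.0023,0,0,0,0],[0,0,-0.0023,0,0,0,0],[0,0,-0.0023,0,0,0,0]]]'
python3 - <<'E'
from h import *
o,im,d=grab('scene')
print(o['contact_force'],w2b(o['tcp_pos'])*1e3)
cv2.imwrite('pics/s10z.png',cv2.resize(im[180:250,230:300][:,:,::-1],None,fx=8,fy=8,interpolation=cv2.INTER_CUBIC))
E
```

```text
clock: 14.1
tcp_pos: [0.7244, -0.0317, 0.1671]
orientation: [3.068, 0.18, -0.545]
contact_force: [5.7, 0.6, 4.2]
grip_width: 0.0003
clock: 14.6
tcp_pos: [0.7246, -0.0319, 0.1525]
orientation: [3.067, 0.18, -0.55]
contact_force: [3.4, 1.1, 2.6]
grip_width: -0.0001
[3.400514   1.10275675 2.62027116] [-170.77929037    0.52746547  152.46689361]
```

View pics/s10z.png

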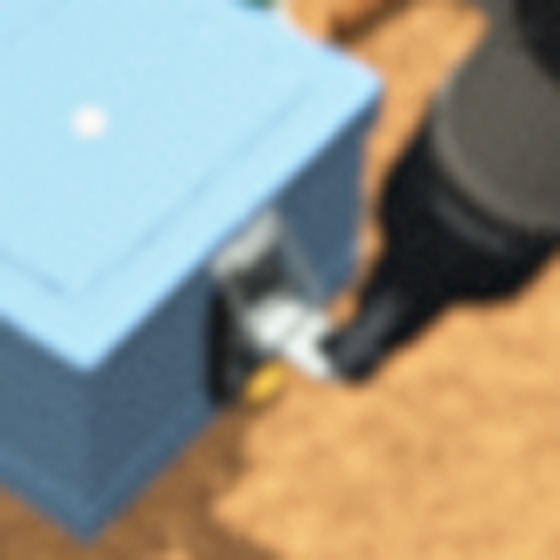

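The lever follows (end now at about (330,375)) at about 4 N, and the bar is coming down at the keeper. I'll continue to about 1.2 rad and check seating.

```bash
python3 -m handwheel '[[[0,0,-0.0023,0,0,0,0],[-0.0002,0,-0.0023,0,0,0,0],[-0.0003,0,-0.0023,0,0,0,0],[-0.0004,0,-0.0023,0,0,0,0],[0,0,-0.0022,0,0,0,0]]]'
python3 - <<'E'
from h import *
np.set_printoptions(precision=1,suppress=True)
o,im,d,B=wb('scene')
print(o['contact_force'],w2b(o['tcp_pos'])*1e3)
cv2.imwrite('pics/s11z.png',cv2.resize(im[195:235,250:285][:,:,::-1],None,fx=16,fy=16,interpolation=cv2.INTER_CUBIC))
for v in range(205,222,2): print(v,[tuple((B[v,u]*1e3).round().astype(int)) for u in range(256,274,3)])
E
```

```text
clock: 15.07
tcp_pos: [0.7229, -0.0322, 0.141]
orientation: [3.066, 0.18, -0.553]
contact_force: [-1.4, 0.8, 1.8]
grip_width: 0.0003
[-1.4  0.8  1.8] [-169.     0.6  141. ]
205 [(np.int64(-70), np.int64(2), np.int64(136)), (np.int64(-78), np.int64(-5), np.int64(136)), (np.int64(-86), np.int64(-11), np.int64(136)), (np.int64(-87), np.int64(-27), np.int64(122)), (np.int64(-82), np.int64(-53), np.int64(97)), (np.int64(-84), np.int64(-70), np.int64(83))]
207 [(np.int64(-73), np.int64(6), np.int64(132)), (np.int64(-84), np.int64(3), np.int64(137)), (np.int64(-87), np.int64(-10), np.int64(128)), (np.int64(-87), np.int64(-28), np.int64(112)), (np.int64(-81), np.int64(-55), np.int64(83)), (np.int64(-83), np.int64(-72), np.int64(70))]
209 [(np.int64(-81), np.int64(16), np.int64(136)), (np.int64(-89), np.int64(10), np.int64(136)), (np.int64(-88), np.int64(-9), np.int64(119)), (np.int64(-94), np.int64(-18), np.int64(115)), (np.int64(-83), np.int64(-54), np.int64(75)), (np.int64(-83), np.int64(-72), np.int64(59))]
211 [(np.int64(-87), np.int64(24), np.int64(136)), (np.int64(-85), np.int64(4), np
[... 900 characters left out ...]
)), (np.int64(-102), np.int64(-10), np.int64(86)), (np.int64(-85), np.int64(-53), np.int64(34)), (np.int64(-83), np.int64(-76), np.int64(10))]
219 [(np.int64(-85), np.int64(21), np.int64(91)), (np.int64(-99), np.int64(22), np.int64(102)), (np.int64(-100), np.int64(6), np.int64(88)), (np.int64(-106), np.int64(-4), np.int64(84)), (np.int64(-114), np.int64(-10), np.int64(83)), (np.int64(-84), np.int64(-76), np.int64(-1))]
221 [(np.int64(-87), np.int64(22), np.int64(83)), (np.int64(-96), np.int64(18), np.int64(86)), (np.int64(-104), np.int64(11), np.int64(86)), (np.int64(-111), np.int64(3), np.int64(83)), (np.int64(-118), np.int64(-6), np.int64(79)), (np.int64(-89), np.int64(-68), np.int64(-1))]
```

View pics/s11z.png

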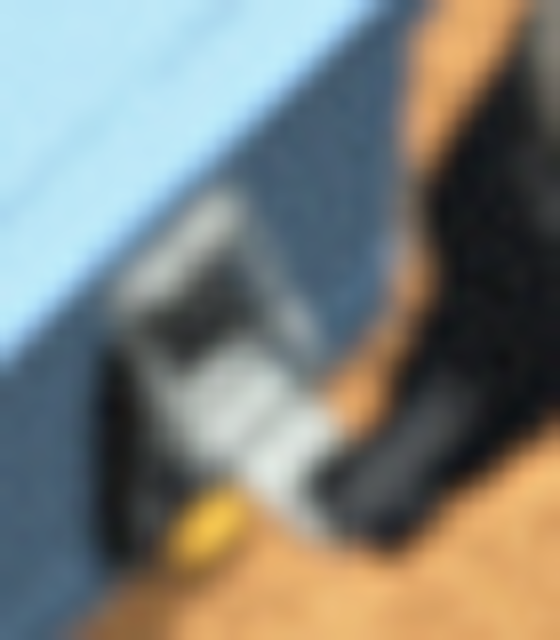

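Run:
```python
from h import *
np.set_printoptions(precision=0,suppress=True)
k=lambda X:(pix('scene',b2w(np.array(X)/1e3))-[250,195])*16
for n,x,z in [('seated',-87.2,122),('in trough high',-87,126),('on lip',-92,127),('outside',-95,120)]:
    print(n,k([x,-20,z]),k([x,20,z]))
for L in (1.3,1.2):
    print('pin',k([-99-14*np.sin(L),-20,87-14*np.cos(L)]),k([-99-14*np.sin(L),20,87-14*np.cos(L)]),'end',k([-99-47*np.sin(L),-13,87-47*np.cos(L)]), 'barz if at -87.2:',87-14*np.cos(L)+np.sqrt(47.2**2-(11.8+14*np.sin(L))**2+0) , np.sqrt(47.2**2-(-11.8+0-14*np.sin(L)+0)**2))
print('lip top',k([-93,-13,125]),k([-93,13,125]))
```

```text
seated [221. 182.] [107. 292.]
in trough high [220. 169.] [107. 279.]
on lip [239. 177.] [126. 287.]
outside [249. 205.] [136. 316.]
pin [308. 354.] [198. 466.] end [406. 470.] barz if at -87.2: 123.10806242723214 39.85304602797636
pin [306. 357.] [196. 469.] end [400. 479.] barz if at -87.2: 122.0566525606576 40.12966112333104
lip top [223. 204.] [149. 276.]
```

The bar's corners project as expected for a seated bar: the model gives (221,182) and (107,292), and I see about (228,190) and (113,290). I'll continue down while ramping the tilt.

```bash
python3 -m handwheel '[[[0.0003,0,-0.0023,-0.0018,0.0149,0,0],[0.0003,0,-0.0022,-0.0018,0.0149,0,0],[0.0001,0,-0.0022,-0.0018,0.0149,0,0],[0.0001,0,-0.0022,-0.0018,0.0149,0,0]]]'
python3 -m handwheel '[[[0,0,-0.0022,-0.0018,0.0149,0,0],[-0.0001,0,-0.0022,-0.0018,0.0149,0,0],[-0.0002,0,-0.002,-0.0018,0.0149,0,0],[-0.0003,0,-0.002,-0.0018,0.0149,0,0]]]'
python3 -m handwheel '[[[-0.0004,0,-0.002,-0.0018,0.0149,0,0],[-0.0004,-0.0001,-0.002,-0.0018,0.0149,0,0]]]'
python3 path.py|head -1
python3 - <<'E'
from h import *
o,im,d=grab('scene')
cv2.imwrite('pics/s12z.png',cv2.resize(im[195:235,250:285][:,:,::-1],None,fx=16,fy=16,interpolation=cv2.INTER_CUBIC))
E
```

```text
clock: 15.45
tcp_pos: [0.7246, -0.0321, 0.1328]
orientation: [3.045, 0.178, -0.644]
contact_force: [-1.0, 0.4, 6.3]
grip_width: -0.0002
clock: 15.78
tcp_pos: [0.7245, -0.032, 0.1249]
orientation: [3.021, 0.177, -0.732]
contact_force: [0.5, 0.5, 7.7]
grip_width: -0.0002
clock: 15.95
tcp_pos: [0.724, -0.0321, 0.121]
orientation: [3.009, 0.176, -0.775]
contact_force: [0.9, -0.0, 6.7]
grip_width: -0.0004
cur [-170.1    0.6  121. ] tilt 0.5045607837365413
```

View pics/s12z.png

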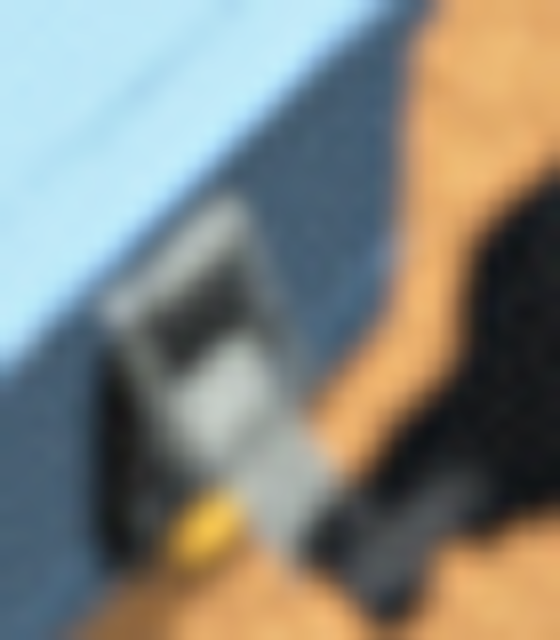

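The lever is about 0.75 rad with the loop seated and about 7 N of force. I'll continue through centre.

```bash
python3 -m handwheel '[[[-0.0012,-0.0001,-0.0014,0,0,0,0],[-0.0014,-0.0002,-0.0012,0,0,0,0],[-0.0014,-0.0002,-0.0011,0,0,0,0],[-0.0015,-0.0002,-0.001,0,0,0,0]]]'
python3 -m handwheel '[[[-0.0015,-0.0002,-0.001,0,0,0,0],[-0.0016,-0.0002,-0.0009,0,0,0,0],[-0.0016,-0.0002,-0.0008,0,0,0,0]]]'
python3 -m handwheel '[[[-0.0016,-0.0002,-0.0008,0,0,0,0],[-0.0017,-0.0002,-0.0007,0,0,0,0],[-0.0017,-0.0002,-0.0006,0,0,0,0]]]'
python3 path.py|head -1
python3 - <<'E'
from h import *
o,im,d=grab('scene')
cv2.imwrite('pics/s13z.png',cv2.resize(im[195:235,250:285][:,:,::-1],None,fx=16,fy=16,interpolation=cv2.INTER_CUBIC))
E
```

```text
clock: 16.33
tcp_pos: [0.7187, -0.0326, 0.116]
orientation: [3.009, 0.176, -0.773]
contact_force: [2.3, 0.6, 4.8]
grip_width: -0.0002
clock: 16.58
tcp_pos: [0.7136, -0.0333, 0.1129]
orientation: [3.009, 0.177, -0.774]
contact_force: [2.4, -0.1, 3.2]
grip_width: 0.0001
clock: 16.83
tcp_pos: [0.7077, -0.034, 0.1102]
orientation: [3.009, 0.177, -0.776]
contact_force: [1.8, 0.2, 1.9]
grip_width: 0.0003
cur [-153.7    0.5  110.2] tilt 0.505100999841879
```

View pics/s13z.png

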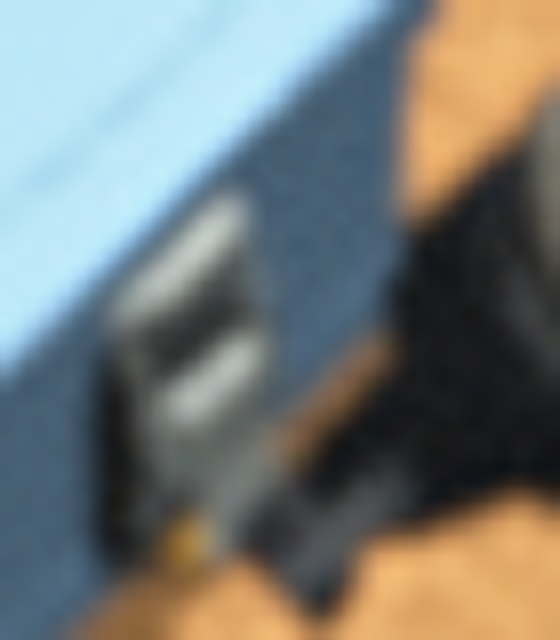

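Past centre at about 0.25 rad and 2.6 N. Now I'll go in small steps into the spring catch, watching the force.

```bash
python3 -m handwheel '[[[-0.0015,-0.0002,-0.0004,0,0,0,0],[-0.0015,-0.0002,-0.0004,0,0,0,0],[0,0,0,0,0,0,0]]]'
python3 -m handwheel '[[[-0.001,-0.0001,-0.0002,0,0,0,0],[0,0,0,0,0,0,0]]]'
python3 -m handwheel '[[[-0.001,-0.0001,-0.0002,0,0,0,0],[0,0,0,0,0,0,0]]]'
```

```text
clock: 17.13
tcp_pos: [0.7044, -0.0344, 0.1094]
orientation: [3.008, 0.176, -0.777]
contact_force: [0.8, 0.3, -0.1]
grip_width: 0.0003
clock: 17.3
tcp_pos: [0.7036, -0.0345, 0.1094]
orientation: [3.009, 0.176, -0.777]
contact_force: [0.5, -0.2, 1.0]
grip_width: -0.0001
clock: 17.47
tcp_pos: [0.7029, -0.0347, 0.1094]
orientation: [3.009, 0.176, -0.776]
contact_force: [0.7, 0.1, 0.1]
grip_width: 0.0003
```

```bash
python3 -m handwheel '[[[-0.001,-0.0001,0,0,0,0,0],[0,0,0,0,0,0,0]]]'
python3 -m handwheel '[[[-0.001,-0.0001,0,0,0,0,0],[0,0,0,0,0,0,0]]]'
python3 -m handwheel '[[[-0.001,-0.0001,0,0,0,0,0],[0,0,0,0,0,0,0]]]'
```

```text
clock: 17.63
tcp_pos: [0.7025, -0.0347, 0.1095]
orientation: [3.009, 0.176, -0.773]
contact_force: [4.1, 0.7, -2.6]
grip_width: 0.0001
clock: 17.8
tcp_pos: [0.7021, -0.0347, 0.1096]
orientation: [3.01, 0.177, -0.77]
contact_force: [5.7, -0.8, -2.9]
grip_width: 0.0002
clock: 17.97
tcp_pos: [0.7018, -0.0347, 0.1097]
orientation: [3.011, 0.177, -0.767]
contact_force: [8.1, 0.9, -3.0]
grip_width: 0.0
```

```bash
python3 -m handwheel '[[[-0.001,-0.0001,0,0,0,0,0],[0,0,0,0,0,0,0]]]'
python3 -m handwheel '[[[-0.0008,-0.0001,0,0,0,0,0],[0,0,0,0,0,0,0]]]'
python3 -m handwheel '[[[-0.0008,-0.0001,0,0,0,0,0],[0,0,0,0,0,0,0]]]'
```

```text
clock: 18.13
tcp_pos: [0.7015, -0.0347, 0.1098]
orientation: [3.012, 0.177, -0.764]
contact_force: [10.8, 0.6, -4.0]
grip_width: -0.0001
clock: 18.3
tcp_pos: [0.7013, -0.0347, 0.1099]
orientation: [3.013, 0.177, -0.761]
contact_force: [12.6, 1.2, -4.8]
grip_width: 0.0001
clock: 18.47
tcp_pos: [0.7011, -0.0348, 0.1099]
orientation: [3.013, 0.177, -0.759]
contact_force: [14.2, 1.8, -5.6]
grip_width: 0.0
```

```bash
python3 -m handwheel '[[[-0.0007,-0.0001,0.0002,0,0,0,0],[0,0,0,0,0,0,0]]]'
python3 - <<'E'
from h import *
o,im,d,B=wb('scene')
print(o['contact_force'],w2b(o['tcp_pos'])*1e3,Rot.from_rotvec(o['orientation']).as_matrix()[:,2])
cv2.imwrite('pics/s14z.png',cv2.resize(im[195:235,250:285][:,:,::-1],None,fx=16,fy=16,interpolation=cv2.INTER_CUBIC))
E
```

```text
clock: 18.63
tcp_pos: [0.7009, -0.0348, 0.11]
orientation: [3.014, 0.177, -0.756]
contact_force: [15.7, 1.1, -6.5]
grip_width: -0.0001
[15.72016299  1.07202752 -6.53513476] [-146.91358783    0.58849238  110.03620928] [-0.46879141 -0.05582859 -0.88154284]
```

View pics/s14z.png

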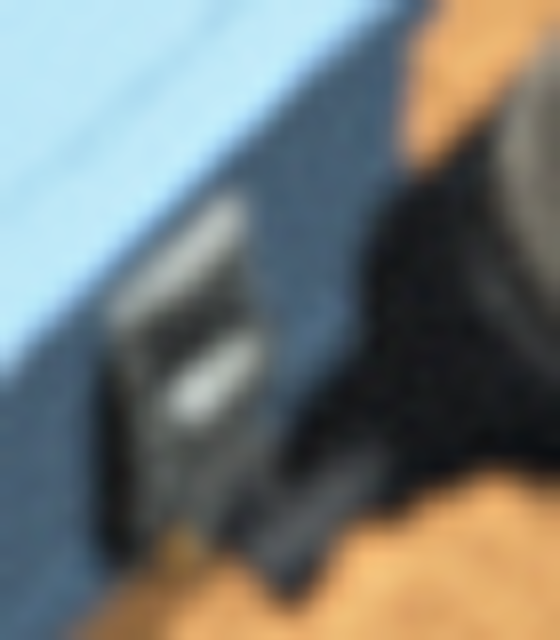

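```bash
python3 -m handwheel '[[[-0.0004,0,-0.0006,0,0,0,0],[0,0,0,0,0,0,0]]]'
python3 -m handwheel '[[[-0.0005,0,-0.0005,0,0,0,0],[0,0,0,0,0,0,0]]]'
```

```text
clock: 18.85
tcp_pos: [0.7009, -0.0348, 0.11]
orientation: [3.014, 0.177, -0.755]
contact_force: [16.5, 1.4, -4.0]
grip_width: 0.0001
clock: 19.02
tcp_pos: [0.7007, -0.0348, 0.1099]
orientation: [3.014, 0.177, -0.754]
contact_force: [16.4, 1.3, -3.3]
grip_width: -0.0002
```

```bash
python3 -m handwheel '[[[-0.0005,0,-0.0003,0,0,0,0],[0,0,0,0,0,0,0]]]'
python3 -m handwheel '[[[-0.0004,0,-0.0003,0,0,0,0],[0,0,0,0,0,0,0]]]'
```

```text
clock: 19.18
tcp_pos: [0.6985, -0.0351, 0.1094]
orientation: [3.012, 0.177, -0.762]
contact_force: [5.0, -0.2, -1.7]
grip_width: 0.0002
clock: 19.35
tcp_pos: [0.6976, -0.0351, 0.1092]
orientation: [3.012, 0.177, -0.764]
contact_force: [9.1, 1.1, -0.2]
grip_width: 0.0002
```

It clicked: force dropped from 16.4 N to 5 N and the lever jumped about 3 mm inward. I'll back off and check.

```bash
python3 -m handwheel '[[[0.003,0.0004,0,0,0,0,0],[0.006,0.0007,0,0,0,0,0],[0.012,0.0014,0.002,0,0,0,0],[0.02,0.0024,0.006,0,0,0,0],[0.025,0.003,0.012,0,0,0,0],[0.025,0.003,0.015,0,0,0,0],[0.005,0,0.02,0,0,0,0],[0,0,0,0,0,0,0],[0,0,0,0,0,0,0],[0,0,0,0,0,0,0]]]'
python3 - <<'E'
from h import *
np.set_printoptions(precision=1,suppress=True)
o,im,d,B=wb('scene','s15.png')
print(o['contact_force'],w2b(o['tcp_pos'])*1e3)
cv2.imwrite('pics/s15z.png',cv2.resize(im[195:235,250:285][:,:,::-1],None,fx=16,fy=16,interpolation=cv2.INTER_CUBIC))
o,im,d,B=wb('wrist','w15.png');B=B*1e3
cv2.imwrite('pics/w15z.png',cv2.resize(im[150:260,190:320][:,:,::-1],None,fx=5,fy=5,interpolation=cv2.INTER_CUBIC))
for v in range(170,262,4): print(v,B[v,252],B[v,246])
E
```

```text
clock: 20.18
tcp_pos: [0.79, -0.0246, 0.1619]
orientation: [3.008, 0.176, -0.779]
contact_force: [-0.4, -0.3, -0.7]
grip_width: 0.0001
[-0.4 -0.3 -0.7] [-236.5    0.9  161.9]
170 [-172.5    1.7   -0.6] [-172.5   -3.3   -0.7]
174 [-168.5    1.7   -0.3] [-168.1   -3.4   -0.7]
178 [-163.3    1.7   -1.1] [-163.9   -3.4   -0.4]
182 [-158.6    1.7   -1.2] [-159.5   -3.5   -0.2]
186 [-155.1    1.7    0.1] [-155.1   -3.5    0.2]
190 [-149.2    1.7   -0.9] [-149.8   -3.6   -0.3]
194 [-144.7    1.7   -0.5] [-144.4   -3.7   -0.8]
198 [-139.2    1.7   -0.9] [-139.4   -3.8   -0.6]
202 [-134.5    1.7   -0.3] [-134.3   -3.8   -0.6]
206 [-129.4    1.7   -0.1] [-128.9   -3.9   -0.5]
210 [-122.6    1.7   -1.2] [-122.9   -4.    -1. ]
214 [-117.4    1.7   -0.7] [-116.3   -4.1   -1.8]
218 [-110.9    1.7   -1.3] [-111.7   -4.2   -0.6]
222 [-105.8    1.7   -0.5] [-106.1   -4.2   -0.2]
226 [-99.6   1.7  -0.4] [-98.9  -4.4  -0.9]
230 [-94.3   1.7   0.5] [-93.8  -4.4   0.2]
234 [-212.2    1.7   96.3] [-212.9   -1.3   96.9]
238 [-214.3    1.8  100.5] [-213.9   -1.2  100.2]
242 [-217.1    1.8  104.9] [-217.1   -1.1  104.9]
246 [-218.4    1.8  108.2] [-220.    -1.   109.3]
250 [-221.1    1.8  112.3] [-220.7   -0.9  112. ]
254 [-221.9    1.8  115. ] [-222.6   -0.9  115.4]
258 [-224.7    1.8  118.9] [-224.6   -0.8  118.9]
```

View pics/s15z.png

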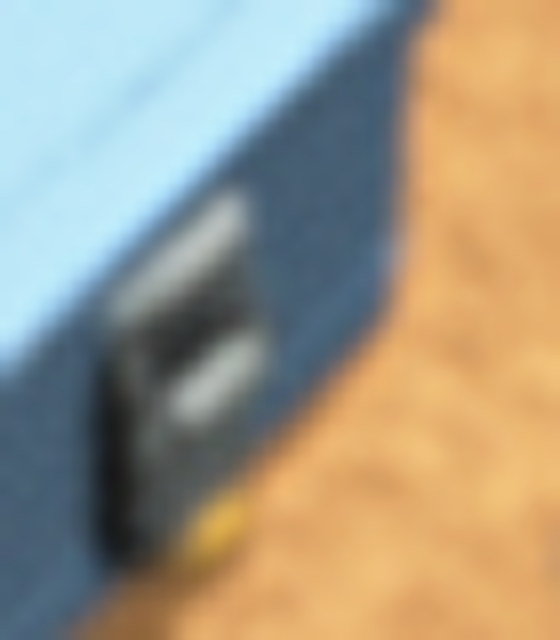

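View pics/w15.png

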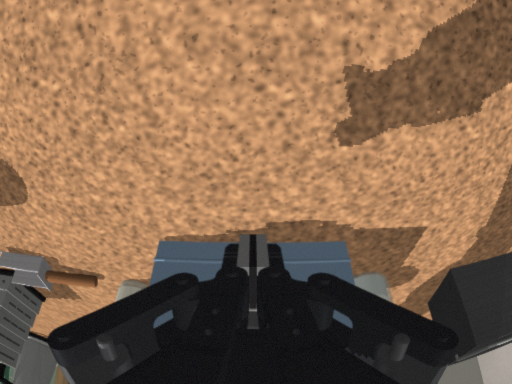

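The scene crop shows the lever flat with the brass catch in front of its end (215,525) and the loop on the keeper. One look from above will verify the lid height and lever angle.

```bash
python3 -m handwheel '[[[0,0,0.03,0,0,0,0],[0,0,0.03,0.0144,-0.1217,0,0],[0,0,0.03,0.0144,-0.1217,0,0],[-0.02,-0.0024,0.03,0.0144,-0.1217,0,0],[-0.03,-0.0035,0.01,0.0144,-0.1217,0,0],[-0.03,-0.0035,0,0,0,0,0],[-0.03,-0.0035,0,0,0,0,0],[-0.02,-0.0024,0,0,0,0,0],[-0.01,-0.0012,0,0,0,0,0],[0,0,0,0,0,0,0]]]'
python3 -m handwheel '[[[0,0,0,0,0,0,0],[0,0,0,0,0,0,0],[0,0,0,0,0,0,0],[0,0,0,0,0,0,0]]]'
python3 - <<'E'
from h import *
np.set_printoptions(precision=1,suppress=True)
o,im,d,B=wb('wrist','w16.png');B=B*1e3
cv2.imwrite('pics/w16z.png',cv2.resize(im[100:230,190:320][:,:,::-1],None,fx=4.6,fy=4.6,interpolation=cv2.INTER_CUBIC))
print(w2b(o['tcp_pos'])*1e3)
m=(np.abs(np.abs(B[...,1])-50)<30)&(B[...,0]>-80)&(B[...,0]<-60)&(B[...,2]>100)&(B[...,2]<150); print('lid z near front',np.median(B[m],0),m.sum())
m=(np.abs(B[...,1])<10)&(B[...,0]<-86)&(B[...,0]>-150)&(B[...,2]>20)&(B[...,2]<145)
Q=B[m]
for z0 in range(30,140,6):
    k=(Q[:,2]>=z0)&(Q[:,2]<z0+6)
    if k.sum(): print(z0,k.sum(),Q[k,0].min(),np.median(Q[k,0]))
for c in ['scene','side']:
    o,im,d,B2=wb(c,c+'16.png'); B2=B2*1e3
    m=(np.abs(B2[...,1])<70)&(np.abs(B2[...,0]+65)<12)&(B2[...,2]>120)&(B2[...,2]<160); print(c,'lid z',np.median(B2[m],0))
E
```

```text
clock: 21.12
tcp_pos: [0.6479, -0.0419, 0.2929]
orientation: [3.135, 0.182, -0.027]
contact_force: [-0.1, 0.8, 0.8]
grip_width: -0.0001
clock: 21.45
tcp_pos: [0.6515, -0.0406, 0.2925]
orientation: [3.136, 0.184, -0.023]
contact_force: [-0.9, 0.0, 0.4]
grip_width: -0.0
[-97.1   0.5 292.5]
lid z near front [-69.8 -20.2 136.1] 3164
36 71 -105.24938282910247 -103.38248502793488
42 37 -102.33050147629865 -101.11848063831587
48 19 -101.32876922193466 -101.09618512063511
54 19 -101.44227536594289 -101.10370297886772
60 27 -101.24776117773621 -101.05290064555129
66 13 -101.40954140285082 -101.22602294434712
72 40 -101.92719803191605 -101.43188375038667
78 21 -95.08629379070696 -94.73628344573311
84 139 -103.35825772641356 -99.70312693669656
90 74 -102.67895350598656 -98.81731866787436
96 60 -95.35273041204479 -94.55629870409172
102 88 -94.8927036697568 -92.73506185840846
114 84 -94.20962899824752 -93.60499188028844
120 152 -94.30742360626829 -91.75229542584972
scene lid z [-64.9   5.3 135.5]
side lid z [-66.1  -1.7 137. ]
```

View pics/w16z.png

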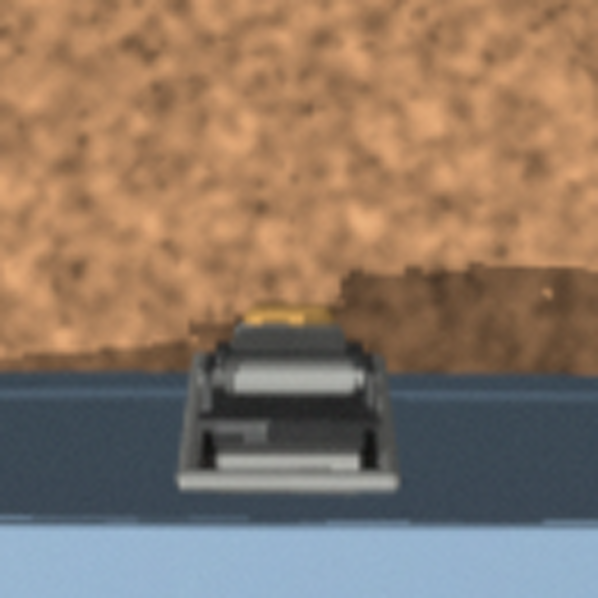

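View pics/scene16.png

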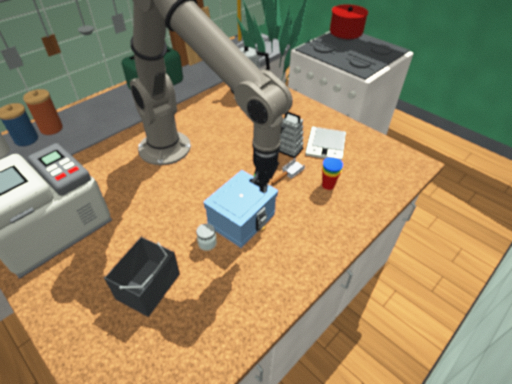

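The bar (crop 290,482) lies behind the keeper lip (290,460), the lever is vertical at box x −101 along its full length, and the lid is about 2 mm lower, so the seal is squeezed. The arm is clear, so I'm handing in.

Run:
```python
from h import *
print(r.hand_in())
```

```text
the job is handed in; nothing more can be done
None
```

The flour box is shut and latched, in the order you asked, and I handed it in at about 21.5 s on the clock.

- **Lid:** I lowered it with the closed fingertips. It needed about 1 N to move and at most 8 N as it settled on its seal.
- **Loop:** I swung the wire loop in past upright from outside with almost no force, and it fell against the lid's skirt above the keeper.
- **Lever:** I pressed it over centre with at most about 8 N, then into the spring catch. The catch clicked at about 17 N: the force fell to 5 N and the lever jumped about 3 mm inward.

**Last checks:**
- **Lever:** it stands vertical, with its outer face at box x −101 mm from 42 to 72 mm high. The brass catch shows just outside its lower end.
- **Loop:** the bar sits behind the keeper's lip.
- **Lid height:** the three cameras read 136.1, 135.5 and 137.0 mm near the front, which points to a squeezed seal. The 137.0 mm reading is only 1.0 mm below the 138 mm of the unlatched lid, just short of the expected 1.2 mm. Camera calibration is only good to about 2 mm, so I count the three as agreeing.
- **Other things:** nothing else on the counter was touched, and the gripper was clear of everything at hand-in.

The first wrist picture was taken while the arm was still settling and read about 12 mm off. I repeated it once the arm was still and used the new one.

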